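# Change the marker in the drawing machine's lever clamp

## Task

Change the marker in the small drawing machine: swing its clamp lever up and over until it stands open, lift out the marker it held and stand that one nib down in the empty cup. Then lay the marker from the desk in the sloping cradle, nib towards the paper and the barrel fully down against the stop, and swing the lever shut on it. Do not push the paint pot, the glue stick or the tape measure about, and keep the cup standing.

Things in the scene. Friction and masses are not known exactly. Their poses are not given: they have to be found in the camera images.
- plotter: flatbed drawing machine fixed to the desk: white bed 260 (x) x 250 (y) mm, top 10 mm above the desk, paper on its front part, steel side rails at y = +-112 mm (top 26 mm high), and a cross beam with end blocks at x = 11 to 57 mm (top 48 mm high). A motor stands at x 79, y 112 (51 mm high). Origin: on the desk under the middle of the bed; x away from the robot at yaw 0
- cradle: aluminium socket block of the pen holder (fixed; its place along the beam varies): open channel 66 mm long, 18 mm wide, walls 9 mm high plus flared lips (13 mm high, 36 mm wide over all). Origin: channel floor, centre line, at the stop, 28 mm above the desk. x runs up the channel, 42 degrees above level, away from the robot; z square out of its floor, leaning 42 degrees towards the robot
- cradle_seat (a point): where the centre of a seated marker's shoulder lies: 7.5 mm above the cradle's origin along its z, same axes. At cradle x = -5 to 0 stands the stop, a notched plate 10 mm high: the shoulder bears on it, the nose goes through the 13 mm notch. The seated marker lies flat on the channel floor, its upper 59 mm sticking out
- clamp_lever (a joint): black clamp lever hinged on the -y side of the cradle, axis along the cradle's x, stiff, stays where it is left. 0: shut, lying straight across the channel along +y with its rubber pad on the marker's top face (z = 15 mm in the cradle); grows as it swings up (1.57: points along the cradle's z) and over to the -y side; stops at -0.06 and 1.95 rad. About 1 N at the handle moves it
- lever_hinge (a point): on the lever's hinge axis, middle of the lever: x 32, y -25, z 12 mm in the cradle; has the cradle's axes
- lever_grip (a point): grip point inside the lever's handle, 15 mm from its end, turns with the lever: x along the hinge, y from the hinge out along the handle, z up when shut. It is 74 mm along y and 9.5 mm along z from the hinge. The handle is a straight bar 12 mm thick (x), 8 mm high (z), its free part from 42 to 89 mm out
- worn_marker: square-barrelled grey layout marker, 152 mm long, 30 g: barrel 15 x 15 x 125 mm, then a thin round nose with nib, 27 mm (9.6 mm thick at the barrel). Origin: middle of the barrel's underside; x along the barrel away from the nib (back end +62.5, shoulder -62.5, nib tip -89.5 mm), z up when it lies flat. Both look alike; this one starts clamped in the cradle
- worn_marker_nib (a point): nib tip of that marker
- fresh_marker: square-barrelled grey layout marker, 152 mm long, 30 g: barrel 15 x 15 x 125 mm, then a thin round nose with nib, 27 mm (9.6 mm thick at the barrel). Origin: middle of the barrel's underside; x along the barrel away from the nib (back end +62.5, shoulder -62.5, nib tip -89.5 mm), z up when it lies flat. Both look alike; this one lies on the desk beside the machine, nib roughly towards the robot
- fresh_marker_shoulder (a point): centre of the end face of its barrel, where the nose begins
- cup: empty plain round pale china cup without a handle, 92 mm high, 74 mm across at the rim (67 mm inside) and 62 mm at the foot (55 mm inside), floor 6 mm thick. Origin under its centre. 0.28 kg, on the desk on the other side of the machine from the loose marker
- cup_mouth (a point): centre of the cup's mouth, at rim height 92 mm
- glue_stick: bystander: glue stick standing upright, 27 mm thick, 92 mm high, near the nose of the loose marker. Origin under its centre
- tape_measure: bystander: pocket tape measure, 33 x 80 x 61 mm high, standing behind the cup. Origin on the desk under its middle
- paint_pot: bystander: paint sample pot, 54 mm across, 61 mm high, at the machine's -y side. Origin under its centre
Things that resemble listed ones, but are neither listed nor needed, are in the scene too. Leave any blue look-alike of the cup alone.

How it is judged (in metres and radians):
On the way, in this order (a step that is already met when the one before it is completed fails the run):
1. the clamp lever stands open (past 1.2 rad) (value of joint clamp_lever above 1.2 rad), for 0.2 s.
2. the marker from the clamp stands nib down in the upright cup (horizontal distance between worn_marker_nib and cup_mouth below 0.034 m and z of worn_marker_nib in the frame of cup between 0 and 0.03 m and angle between worn_marker's own x axis and vertical below 0.65 rad and angle between cup's own z axis and vertical below 0.1 rad), for 0.2 s.
At the end, for the whole second after the job is handed in: The worn marker stands nib down in the upright cup; the other marker lies in the cradle with its shoulder within 5 mm of the stop and 4 mm of the channel's line and 0.07 rad of its direction; the lever is shut on it (under 0.07 rad); markers and cup at rest (all of step 2 and x of fresh_marker_shoulder in the frame of cradle between -0.004 and 0.005 m and y of fresh_marker_shoulder in the frame of cradle between -0.004 and 0.004 m and z of fresh_marker_shoulder in the frame of cradle between 0.0035 and 0.0115 m and angle between the x axis of fresh_marker and the x axis of cradle, either way round below 0.07 rad and value of joint clamp_lever below 0.07 rad and linear speed of each of worn_marker, fresh_marker, cup below 0.02 m/s); the robot touches nothing.
It fails at once if a bystander (paint pot, glue stick, tape measure) is pushed more than 25 mm (distance of any of paint_pot, glue_stick, tape_measure from where it was at the start of the episode above 0.025 m).
It fails at once if the cup is tipped (angle between cup's own z axis and vertical above 0.5 rad).
It also fails if it takes over 72 s, if anything falls off the work surface, if the arm or the gripper's body presses on something with over 40 N, if the wrist force passes 120 N, or if a joint passes its speed limit or range.

## Robot

A 6-joint arm with a two-finger parallel gripper is mounted at the origin on a cart in front of the work surface, level with it; the furniture and walls round the work are solid. World frame = base frame: x ahead of the robot, y to its left, z up, the work surface at z = 0. Lengths are in mm, angles in rad, forces in N, time in s.
With the tool pointing down it reaches from about 350 to 875 mm from the base axis. Payload 4.2 kg.
Tool frame: the origin (TCP) lies at the very end of the fingers, on their centre line; the grasp point (between the pads) lies 19 mm behind it; z points along the fingers, y is the line along which they close (so a half turn about z gives the same grasp; the last joint's range is limited). The gripper opens to 85 mm and grips with 20 to 120 N. Pads are 22 mm wide; open, the fingers measure 114 mm over their backs; the gripper's body (76 mm by 85 mm) begins 54 mm behind the grasp point. The pads swing forward as they close: fully open they stand 13 mm farther back than shut.
Start: joints at [1.47, 0.385, 0.008, 0, -1.194, -0.259], TCP at [220.021, 584.97, 231.312] pointing down, gripper open.
Joint ranges: [-3.14, 3.14], [-1.21, 2.06], [-1.07, 1.41], [-3.16, 2.05], [-2.99, -0.16], [-3.1, 3.1]. Speed limits (rad/s): [2.79, 2.79, 3.14, 3.14, 3.14, 3.14].

## Interface

Orientations are given as a unit quaternion [x, y, z, w].
In Python, from bench import read_state, get_image, get_calibration, job_done gives the robot as it stands.
- The arm moves only by the shell command python3 -m creep 'ROWS'. ROWS is a JSON object of lists of equal length, an entry for each row: "translation": the shift along the world's x, y, z in cm, a list of three; "delta_rot": the turn, a rotation vector about the world's x, y, z in degrees, a list of three; "hand": the finger opening in cm, from 0 to 8.54. A call has 1 to 8 rows; each row is the pose to reach, as a shift and turn from the pose commanded when the call began; what a row does not reach only later rows make up. A row lasts 1/8 s, in which the tool goes at most 62.5 mm and 10.7 degrees, less where a joint would pass 70% of its speed; a pose out of reach is approached as far as the arm can. A call with a gripper value outside its range is refused whole. The fingers move at their own pace and stop on an object; the grip force is fixed at half the most. Time passes only in rows, so rows that repeat a pose let the fingers close. It gives the time, the measured TCP pose, the force, the opening and the grip force at its end, in the units of the state.
- read_state(): the state, without advancing time (a new reading comes with each control period).
- get_image(name): name is "scene" or "top"; returns (picture, depth): 480x640x3 uint8, red, green, blue; 480x640 float32, mm along the optical axis (not along the pixel's ray), 0 where there is no reading.
- get_calibration(name): a dict with "intrinsics" (3x3 intrinsics, pixels), "xyz" and "attitude" of the camera in the world. Camera axes: x right, y down, z forward; pixel columns grow to the right and rows downward; lengths in mm; the calibration is good to about 2 mm. A picture is of the moment at which its call begins. get_calibration takes no time and is no camera call.
- job_done(): hands the job in; it is judged then, once.
The state is a dict: "clock": time; "joints": joint angles; "joint_vel": joint speeds; "joint_efforts": joint torques, N m; "position": TCP position; "ee_rot": TCP orientation; "contact_force": force on the tool from outside, world axes, zero at the start; "wrist_torque": the same for the moment, N m; "gripper_width": finger opening in mm; "grasp_force": force on a finger pad.
Only numpy, scipy, OpenCV 4.12 (cv2) and the standard library are available. Lean on these libraries where they do the work, as an engineer would, in place of code of your own. Each camera call takes 0.05 s, during which the arm holds its last target. There are 200 camera calls.

## Working session

There is one attempt and no reset: what is moved stays moved. The work goes in short steps, Python scripts to look and compute and a shell command to move; the robot and the scene stay as the last step left them, time stands still between calls to the robot, and variables do not carry over. Pictures are saved under pics/ and viewed, at most 10 in all, crops included, and the job is handed in when it is done.

```bash
mkdir -p pics; ls
python3 - <<'E'
from bench import *
import cv2,numpy as np
for n in("scene","top"):
    p,d=get_image(n); cv2.imwrite(f"pics/{n}0.png",p[:,:,::-1]); np.savez(f"{n}0.npz",p=p,d=d)
    print(get_calibration(n))
print(read_state())
E
```

```text
pics
{'intrinsics': array([[524.39256758,   0.        , 321.82002289],
       [  0.        , 524.39256758, 244.57646123],
       [  0.        ,   0.        ,   1.        ]]), 'xyz': array([-313.43657277, -660.88240722,  628.17047198]), 'attitude': array([ 0.76351949, -0.36790518,  0.23184598, -0.47742141])}
{'intrinsics': array([[450.59033762,   0.        , 325.65490815],
       [  0.        , 450.59033762, 238.69121268],
       [  0.        ,   0.        ,   1.        ]]), 'xyz': array([ 264.60703116,   37.44175618, 1354.84880075]), 'attitude': array([ 0.7047214 , -0.70188311,  0.07368576, -0.07278918])}
{'clock': 0.1, 'joints': array([ 1.46963180e+00,  3.85508982e-01,  6.77875295e-03, -4.12252051e-04,
       -1.19398217e+00, -2.58604313e-01]), 'joint_vel': array([ 0.0007062 , -0.00151963,  0.00197642,  0.00102052, -0.00018326,
       -0.00198343]), 'joint_efforts': array([-7.99387944e-04, -3.93318880e+01,  1.88930172e+01,  4.19797942e+00,
       -2.59636545e-03,  6.67228662e-06]), 'position': array([219.84178442, 584.5203752 , 230.32299813]), 'ee_rot': array([ 9.83850303e-01, -1.78990576e-01, -1.15660031e-04,  9.70133418e-04]), 'contact_force': array([-0.16890999,  0.0859924 , -0.63353699]), 'wrist_torque': array([1.99107853e-05, 7.82075034e-02, 8.78605837e-03]), 'grasp_force': 0.0, 'gripper_width': 85.44455044953163}
```

View pics/scene0.png

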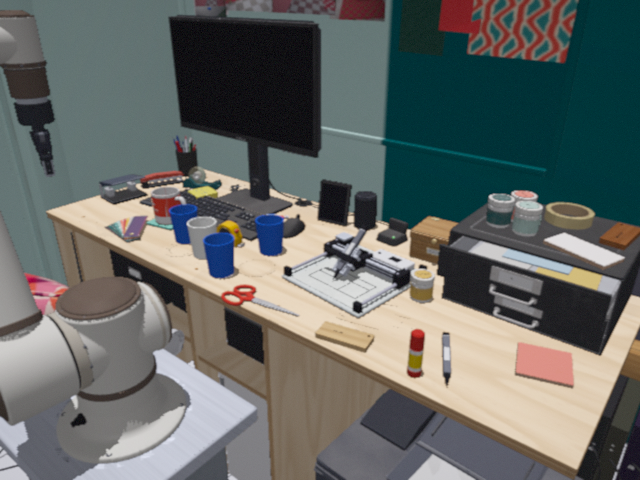

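View pics/top0.png

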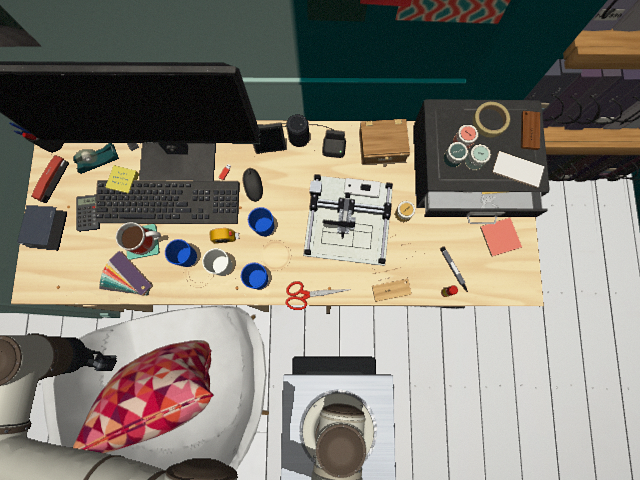

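Candidates, in the top image: the pale cup is at (217,262). It could be confused with the blue cups at (180,252), (255,275) and (261,221), and with the red mug at (135,237). The loose marker is at (453,268), with the glue stick at (450,291); the marker in the clamp is at about (345,225). The paint pot is at (405,210) and the tape measure at (222,236). Next I'll check these in a close crop.

```bash
cat > h.py <<'E'
import numpy as np,cv2
from bench import *
from scipy.spatial.transform import Rotation as R
def load(n): z=np.load(n+"0.npz"); return z['p'],z['d']
def world(n,d,uv=None):
    c=get_calibration(n);K=c['intrinsics']
    v,u=np.mgrid[0:480,0:640]
    P=np.stack([(u-K[0,2])/K[0,0]*d,(v-K[1,2])/K[1,1]*d,d],-1)
    return P@R.from_quat(c['attitude']).as_matrix().T+c['xyz']
def proj(n,X):
    c=get_calibration(n);K=c['intrinsics']
    p=(np.atleast_2d(X)-c['xyz'])@R.from_quat(c['attitude']).as_matrix()
    return p[:,:2]/p[:,2:]*K[0,0]+K[:2,2]
E
python3 - <<'E'
from h import *
p,d=load("top"); W=world("top",d)
s,ds=load("scene"); S=world("scene",ds)
a=cv2.resize(p[170:270,295:420],(750,600),interpolation=cv2.INTER_CUBIC)
cv2.imwrite("pics/t1.png",a[:,:,::-1])
b=cv2.resize(s[220:320,280:410],(780,600),interpolation=cv2.INTER_CUBIC)
cv2.imwrite("pics/s1.png",b[:,:,::-1])
for nm,(u,v) in dict(cup=(217,262),cuprim=(217,251),marker=(453,268),glue=(450,291),tape=(222,236),pot=(405,210),desk=(420,270),bed=(330,250)).items(): print(nm,W[v,u].round(1))
# cup rim
m=(W[...,2]>82)&(W[...,2]<100); m[:, :195]=0;m[:,238:]=0;m[:245]=0;m[285:]=0
q=W[m]; print("cuprim",len(q),q.min(0),q.max(0),cv2.minEnclosingCircle(q[:,:2].astype(np.float32)))
# marker
m=(W[...,2]>8)&(W[...,2]<25);m[:,:436]=0;m[:,475:]=0;m[:240]=0;m[300:]=0
q=W[m];print("marker",len(q),cv2.minAreaRect(q[:,:2].astype(np.float32)),q[:,2].mean())
m=(W[...,2]>80)&(W[...,2]<100);m[:,:430]=0;m[:,475:]=0;m[:270]=0;m[305:]=0
q=W[m];print("glue",len(q),cv2.minEnclosingCircle(q[:,:2].astype(np.float32)) if len(q) else 0)
m=(W[...,2]>50)&(W[...,2]<70);m[:,:390]=0;m[:,415:]=0;m[:195]=0;m[225:]=0
q=W[m];print("pot",len(q),cv2.minEnclosingCircle(q[:,:2].astype(np.float32)) if len(q) else 0)
E
```

```text
cup [475.6 365.3   3.3]
cuprim [498.2 352.   65.2]
marker [ 458.8 -346.6   12.8]
glue [ 382.6 -312.6   90.1]
tape [543.7 340.6  61.6]
pot [ 625.2 -199.3   61.3]
desk [ 454.  -249.7    1.1]
bed [512.5  23.   11.3]
cuprim 137 [430.21517551 314.48999807  82.20955522] [502.38363517 387.01236637  97.48470034] ((466.45892333984375, 350.79083251953125), 37.1975212097168)
marker 259 ((448.9061584472656, -332.5508117675781), (173.4781951904297, 89.16473388671875), 19.142913818359375) 14.408969130546787
glue 72 ((387.1145935058594, -320.9872131347656), 12.885268211364746)
pot 249 ((632.013916015625, -190.2593231201172), 37.82444381713867)
```

View pics/t1.png

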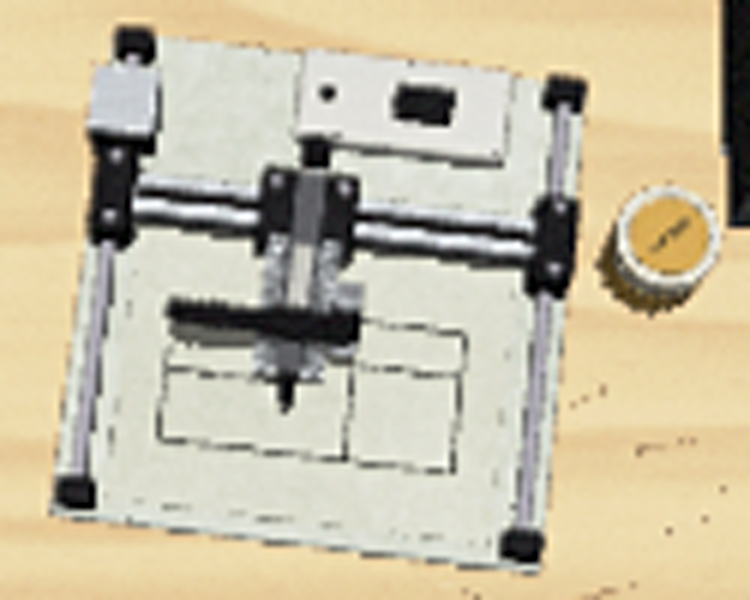

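View pics/s1.png

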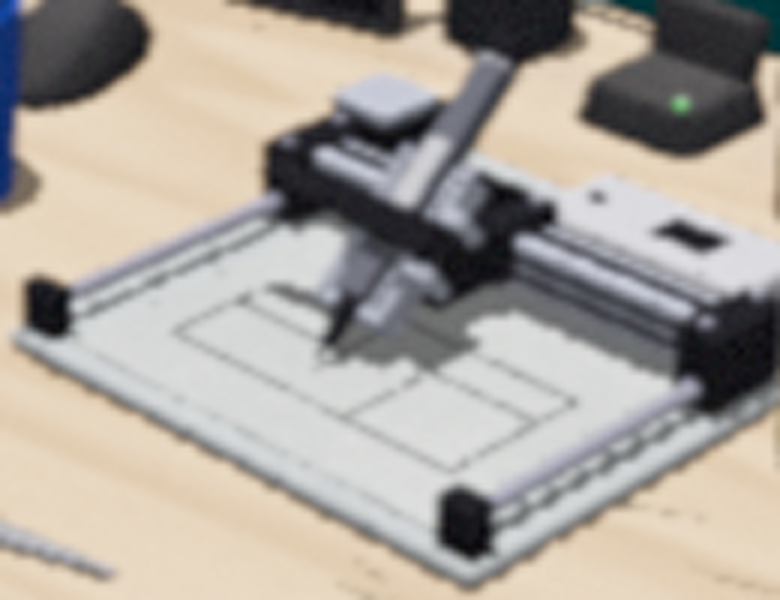

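The crops show the machine with its lever shut: the handle runs from about (355,325) to its free end at (168,312), and the marker rises from the nib at (285,400) to its back end at (315,150), all in t1 pixels. The bed's front corners are at (52,515) and (540,570). The choices match the descriptions. Next I'll fit the poses.

```bash
cat >> h.py <<'E'
def ray(n,u,v,z):
    c=get_calibration(n);K=c['intrinsics']
    r=R.from_quat(c['attitude']).as_matrix()@np.array([(u-K[0,2])/K[0,0],(v-K[1,2])/K[1,1],1])
    return c['xyz']+r*(z-c['xyz'][2])/r[2]
def cradle(psi,o):
    h=np.array([np.cos(psi),np.sin(psi),0]);k=np.array([0,0,1.]);a=np.radians(42)
    return np.stack([np.cos(a)*h+np.sin(a)*k,np.cross(k,h),-np.sin(a)*h+np.cos(a)*k],1),np.asarray(o,float)
E
python3 - <<'E'
from h import *
T=lambda u,v:(295+(u+.5)/6-.5,170+(v+.5)/6-.5)
Sc=lambda u,v:(280+(u+.5)/6-.5,220+(v+.5)/6-.5)
tl=ray("top",*T(52,515),10);tr=ray("top",*T(540,570),10)
sl=ray("scene",*Sc(14,338),10);sr=ray("scene",*Sc(470,583),10)
for a,b in((tl,tr),(sl,sr)):
    e=a-b;psi=np.arctan2(-e[0],e[1]);m=(a+b)/2;o=m+130*np.array([np.cos(psi),np.sin(psi),0]);print(a,b,np.hypot(*e[:2]),psi,o)
p,d=load("top");W=world("top",d);s,ds=load("scene");S=world("scene",ds)
# far bed corner / psi from bed-edge mask, bed top points
m=(abs(W[...,2]-10)<4);m[:160]=0;m[280:]=0;m[:,:295]=0;m[:,:395:]=m[:,:395];m[:,396:]=0
q=W[m];print(cv2.minAreaRect(q[:,:2].astype(np.float32)),np.median(q[:,2]))
for nm,D,P,rng in(("top",W,p,(305,390,180,260)),("scene",S,s,(320,385,225,285))):
    M=np.zeros(D.shape[:2],bool);M[rng[2]:rng[3],rng[0]:rng[1]]=1
    M&=D[...,2]>58
    q=D[M];c=P[M]
    print(nm,len(q))
    dark=c.sum(1)<160
    print(" dark",dark.sum(),q[dark].min(0).round(),q[dark].max(0).round())
    print(" all z hist",np.histogram(q[:,2],bins=range(58,150,8)))
    mk=q[:,2]>86; qm=q[mk]; mu=qm.mean(0);v=np.linalg.svd(qm-mu)[2]; print(" marker",mk.sum(),mu,v[0],np.degrees(np.arcsin(abs(v[0][2]))),np.arctan2(v[0][1],v[0][0]))
E
```

```text
[495.75907142 103.88075666  10.        ] [ 468.75991919 -141.65386679   10.        ] 247.01458566994748 -0.10952066892751416 [611.48061382 -33.09579611  10.        ]
[490.03249393  97.26598928  10.        ] [ 460.32217348 -145.7209221    10.        ] 244.79653233339567 -0.12166735775366755 [604.21632857 -40.00522936  10.        ]
((616.7911376953125, -24.847915649414062), (304.5309143066406, 374.2250671386719), 89.34532165527344) 10.057186213608475
top 430
 dark 156 [265. -47.  58.] [ 660.   44. 1355.]
 all z hist (array([ 62, 184,  54,  17,  22,  16,  21,  23,   7,   0,   0]), array([ 58,  66,  74,  82,  90,  98, 106, 114, 122, 130, 138, 146]))
 marker 122 [564.10418113 -10.74083569 351.42999975] [ 0.28542079 -0.0459273  -0.95730124] 73.19638031851025 -0.15954324099956949
scene 558
 dark 197 [-313. -661.   59.] [659.  44. 628.]
 all z hist (array([112, 202,  58,  43,  36,  34,  38,  26,   0,   0,   0]), array([ 58,  66,  74,  82,  90,  98, 106, 114, 122, 130, 138, 146]))
 marker 164 [583.98978265 -59.67844956 131.61247845] [-0.75518966 -0.50555513  0.41725602] 24.661469077380616 -2.551671625677864
```

Run:
```python
from h import *
from scipy.optimize import least_squares
nib=ray("top",295+285/6,170+403/6,15.5); psi0=-.115
h=np.array([np.cos(psi0),np.sin(psi0),0]); o0=nib+h*(27*np.cos(.733)+7.5*np.sin(.733)); o0[2]=28
print("nib",nib,"o0",o0)
def box(q,lo,hi):
    c=(np.array(lo)+hi)/2;e=(np.array(hi)-lo)/2;r=abs(q-c)-e
    return np.linalg.norm(np.maximum(r,0),axis=-1)+np.minimum(r.max(-1),0)
def sd(q): return np.minimum(box(q,[68,-7.5,0],[125,7.5,15]),box(q,[26,17,17.5],[38,64,25.5]))
sets=[]
for n in("top","scene"):
    p,d=load(n);D=world(n,d);q=D[(d>0)]
    C,o=cradle(psi0,o0);l=(q-o)@C
    k=((l[:,0]>72)&(l[:,0]<135)&(abs(l[:,1])<18)&(l[:,2]>-5)&(l[:,2]<30)&(q[:,2]>60))|((l[:,1]>22)&(l[:,1]<80)&(l[:,0]>15)&(l[:,0]<50)&(l[:,2]>6)&(l[:,2]<40))
    q=q[k];sets.append(q);print(n,len(q))
    f=lambda x:sd((q-[x[0],x[1],x[3]])@cradle(x[2],o0)[0])
    r=least_squares(f,[o0[0],o0[1],psi0,28],loss='soft_l1',f_scale=1.)
    print(r.x,np.median(abs(r.fun)),np.percentile(abs(r.fun),90))
# cup & desk from scene
p,d=load("scene");D=world("scene",d)
q=D[(d>0)];k=(abs(q[:,0]-466)<60)&(abs(q[:,1]-350)<60)&(q[:,2]>84)&(q[:,2]<100);q=q[k];print("cup",len(q),cv2.minEnclosingCircle(q[:,:2].astype(np.float32)),q[:,2].max())
for n in("top","scene"):
    p,d=load(n);D=world(n,d)
    k=(d>0)&(abs(D[...,0]-440)<100)&(abs(D[...,1]+340)<70)&(D[...,2]>7)&(D[...,2]<24)
    q=D[k]; c=np.median(q,0)
    for _ in range(5):
        v=np.linalg.svd(q-q.mean(0))[2][0]; t=(q-q.mean(0)); dist=np.linalg.norm(t-np.outer(t@v,v),axis=1); q=q[(dist<14)]
    t=(q-q.mean(0))@v
    print(n,"marker",len(q),q.mean(0),v,np.arctan2(v[1],v[0]),t.min(),t.max(), np.median(q[:,2]), cv2.minAreaRect(q[:,:2].astype(np.float32)))
    kk=(d>0)&(abs(D[...,0]-440)<30)&(abs(D[...,1]+250)<20);print("desk",np.median(D[kk],0))
    kk=(d>0)&(np.hypot(D[...,0]-632,D[...,1]+195)<45)&(D[...,2]>55)&(D[...,2]<70);q=D[kk];print("pot",cv2.minEnclosingCircle(q[:,:2].astype(np.float32)))
p,d=load("scene");a=cv2.resize(p[310:390,400:500],(750,600),interpolation=cv2.INTER_CUBIC)
p,d=load("top");b=cv2.resize(p[240:300,425:485],(600,600),interpolation=cv2.INTER_CUBIC)
cv2.imwrite("pics/m.png",cv2.resize(np.hstack([a,b]),(800,356))[:,:,::-1])
```

```text
nib [551.56208841 -14.90519449  15.5       ] o0 [576.48027217 -17.78348529  28.        ]
top 153
[ 5.73228512e+02 -1.62025400e+01 -1.02529381e-01  2.83845998e+01] 1.1745758418653818 3.1108956868614674
scene 222
[ 5.71895246e+02 -1.49618572e+01 -1.04020947e-01  2.75596816e+01] 0.9931130949687805 2.51401422330432
cup 182 ((461.24127197265625, 351.4888916015625), 39.94424057006836) 93.39585237985989
top marker 217 [ 469.39533397 -342.44291079   14.11946854] [-0.89904187 -0.43768756  0.01238239] -2.6885301475772496 -60.75290972198425 79.2668118455667 14.288035523731423 ((461.8680419921875, -347.93707275390625), (140.0046844482422, 17.251455307006836), 28.198442459106445)
desk [ 4.39258588e+02 -2.49718236e+02 -2.14379813e-01]
pot ((628.7865600585938, -202.0032196044922), 26.082632064819336)
scene marker 201 [ 469.56887605 -342.13030646   13.64740817] [-0.92359927 -0.38330852 -0.00624233] -2.7482088037240127 -53.17963085633069 47.90336533381311 13.83231389231355 ((472.3326721191406, -341.7953186035156), (100.33297729492188, 14.930145263671875), 26.868755340576172)
desk [ 437.49481053 -249.88080233   -0.90178154]
pot ((625.9677124023438, -201.437255859375), 27.895404815673828)
```

View pics/m.png

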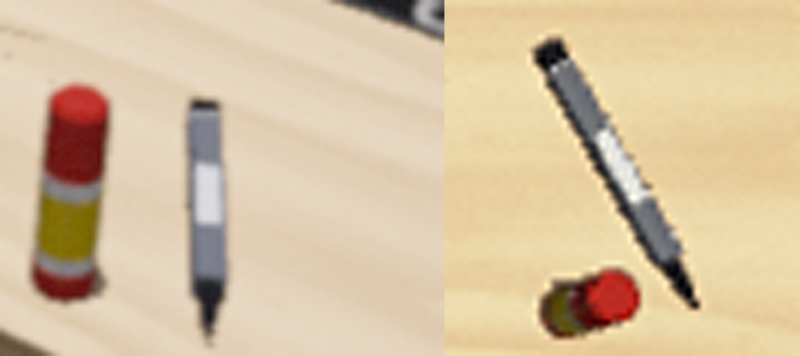

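The left half shows the loose marker: back end at about (205,105), nib at (208,335), clear of the glue stick on its left. The right half (top view) shows its back end at (548,45) and nib at (697,305). Both cameras put the cradle at about (572.5,-15.6,28) with yaw -0.103. I'll compute the lever grasp.

```bash
cat >> h.py <<'E'
O=np.array([572.5,-15.6,28.]);PSI=-.103
C,_=cradle(PSI,O)
c2w=lambda p:O+C@np.array(p,float)
def leverG(th): return c2w(np.array([32,-25,12])+np.array([0,74*np.cos(th)-9.5*np.sin(th),74*np.sin(th)+9.5*np.cos(th)]))
def frame(y,z):
    z=z/np.linalg.norm(z);y=y-z*(y@z);y/=np.linalg.norm(y);return np.stack([np.cross(y,z),y,z],1)
def delta(p,Rm,ref=None):
    s=read_state() if ref is None else dict(position=ref[0],ee_rot=R.from_matrix(ref[1]).as_quat())
    rv=(R.from_matrix(Rm)*R.from_quat(s['ee_rot']).inv()).as_rotvec(degrees=True)
    return ((p-s['position'])/10).round(2).tolist(),rv.round(1).tolist()
def levpose(th,al,off=0,deep=12):
    a=np.radians(al);u=C@np.array([0,-np.sin(a),np.cos(a)])
    return leverG(th)-deep*u+off*u, frame(-C[:,0],-u)
def show(): s=read_state();print(s['clock'],s['position'].round(1),s['joints'].round(2),s['gripper_width'].round(1),s['contact_force'].round(1),s['grasp_force'])
E
python3 - <<'E'
from h import *
T=lambda u,v:(425+(u-444.4)/5.926,240+v/5.926)
b=ray("top",*T(548,43),10);n=ray("top",*T(697,306),7.5)
print("fresh back",b,"nib",n,np.hypot(*(b-n)[:2]),"yaw",np.arctan2(*(b-n)[1::-1]))
print(leverG(0),delta(*levpose(0,-35,100)),delta(*levpose(0,-35,0)))
E
```

```text
fresh back [ 522.66280355 -318.8896417    10.        ] nib [ 388.6515791  -387.91903646    7.5       ] 150.74503514179526 yaw 0.47565576322960657
[586.88261901  32.17440359  65.38979315] ([32.43, -49.72, -11.14], [-7.7, -57.4, -82.2]) ([37.29, -55.99, -17.22], [-7.7, -57.4, -82.2])
```

```bash
python3 -m creep '{"translation":[[32.4,-49.7,-4],[32.4,-49.7,-4],[32.4,-49.7,-4],[32.4,-49.7,-4],[32.4,-49.7,-4],[32.4,-49.7,-4],[32.4,-49.7,-4],[32.4,-49.7,-4]],"delta_rot":[[-7.7,-57.4,-82.2],[-7.7,-57.4,-82.2],[-7.7,-57.4,-82.2],[-7.7,-57.4,-82.2],[-7.7,-57.4,-82.2],[-7.7,-57.4,-82.2],[-7.7,-57.4,-82.2],[-7.7,-57.4,-82.2]],"hand":[4,4,4,4,4,4,4,4]}'
python3 -c "
from h import *
show();print(delta(*levpose(0,-35,70)))"
```

```text
clock: 1.1
position: [493.0, 165.6, 197.6]
ee_rot: [-0.618, 0.68, -0.393, 0.019]
contact_force: [0.8, 0.3, -0.6]
gripper_width: 40.1
grasp_force: 0.0Traceback (most recent call last):
  File "<string>", line 3, in <module>
    show();print(delta(*levpose(0,-35,70)))
    ~~~~^^
  File "h.py", line 34, in show
    def show(): s=read_state();print(s['clock'],s['position'].round(1),s['joints'].round(2),s['gripper_width'].round(1),s['contact_force'].round(1),s['grasp_force'])
                                                                                            ^^^^^^^^^^^^^^^^^^^^^^^^
AttributeError: 'float' object has no attribute 'round'
```

```bash
sed -i "s/s\['gripper_width'\].round(1)/round(s['gripper_width'],1)/" h.py; python3 -c "
from h import *
show();print(delta(*levpose(0,-35,70)))"
```

```text
1.1 [493.  165.6 197.6] [ 0.92  0.25 -0.83  1.05 -0.98 -1.85] 40.1 [ 0.8  0.3 -0.6] 0.0
([6.57, -9.71, -9.69], [-1.0, -8.1, -11.8])
```

```bash
python3 -m creep '{"translation":[[3,-5,-3],[6.6,-9.7,-9.7],[6.6,-9.7,-9.7],[6.6,-9.7,-9.7]],"delta_rot":[[-0.5,-4,-6],[-1,-8.1,-11.8],[-1,-8.1,-11.8],[-1,-8.1,-11.8]],"hand":[4,4,4,4]}'
python3 - <<'E'
from h import *
show();print(delta(*levpose(0,-35,70)),delta(*levpose(0,-35,0)))
p,d=get_image("scene");cv2.imwrite("pics/s2.png",cv2.resize(p[170:320,250:450],(800,600),interpolation=cv2.INTER_CUBIC)[:,:,::-1])
E
```

```text
clock: 1.6
position: [558.0, 67.6, 98.5]
ee_rot: [-0.518, 0.733, -0.441, 0.017]
contact_force: [-0.4, -0.6, 0.6]
gripper_width: 40.1
grasp_force: 0.0
1.6 [558.   67.6  98.5] [ 0.57  0.46 -0.92  1.51 -0.91 -2.33] 40.1 [-0.4 -0.6  0.6] 0.0
([0.07, 0.09, 0.22], [0.1, -0.4, 0.0]) ([3.47, -4.29, -4.05], [0.1, -0.4, 0.0])
```

View pics/s2.png

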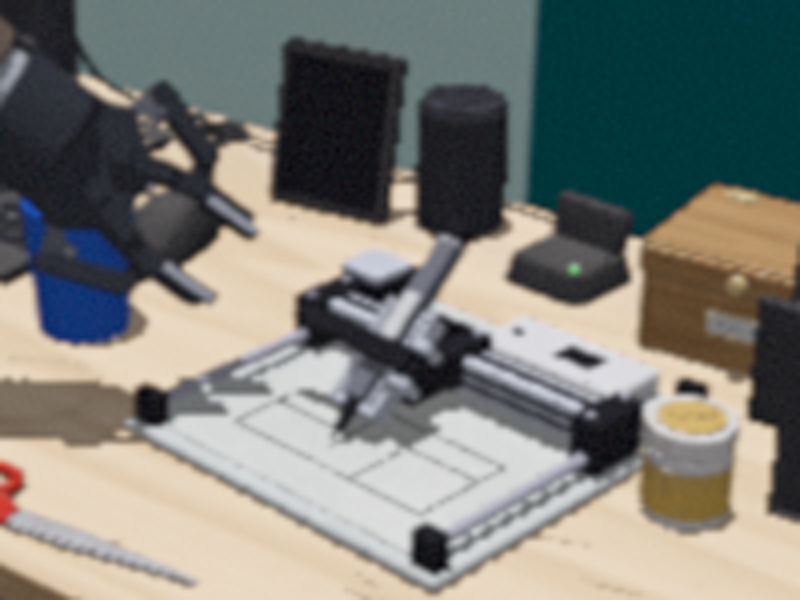

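The picture shows the open fingers at about (250,230) and (210,297), aimed at the handle's free end at (305,305). I'll move in and close.

```bash
python3 -m creep '{"translation":[[1.7,-2.1,-2],[3.5,-4.3,-4],[3.5,-4.3,-4],[3.5,-4.3,-4],[3.5,-4.3,-4],[3.5,-4.3,-4]],"delta_rot":[[0,0,0],[0,0,0],[0,0,0],[0,0,0],[0,0,0],[0,0,0]],"hand":[4,4,4,0.8,0.8,0.8]}'
python3 - <<'E'
from h import *
show();print(delta(*levpose(0,-35,0)))
for i in range(1,9):print(delta(*levpose(np.radians(10.5*i),-35+10.5*i),ref=levpose(0,-35)))
E
```

```text
clock: 2.4
position: [592.8, 28.9, 61.2]
ee_rot: [-0.519, 0.732, -0.44, 0.021]
contact_force: [-5.5, 4.0, 2.3]
gripper_width: 9.7
grasp_force: 59.3
2.4 [592.8  28.9  61.2] [ 0.38  0.54 -0.92  1.76 -0.89 -2.43] 9.7 [-5.5  4.   2.3] 59.278807640075684
([-0.01, -0.42, -0.32], [-0.1, -0.2, -0.3])
([-0.83, -0.02, 0.91], [7.8, -0.8, 7.0])
([-1.65, -0.27, 1.79], [15.5, -1.6, 14.1])
([-2.44, -0.73, 2.61], [23.3, -2.4, 21.1])
([-3.17, -1.38, 3.34], [31.0, -3.2, 28.1])
([-3.82, -2.22, 3.97], [38.8, -4.0, 35.1])
([-4.37, -3.2, 4.46], [46.6, -4.8, 42.2])
([-4.79, -4.3, 4.8], [54.3, -5.6, 49.2])
([-5.08, -5.48, 4.98], [62.1, -6.4, 56.2])
```

```bash
python3 -m creep '{"translation":[[-0.8,0,0.9],[-1.65,-0.27,1.8],[-2.44,-0.73,2.6],[-2.44,-0.73,2.6]],"delta_rot":[[7.8,-0.8,7],[15.5,-1.6,14.1],[23.3,-2.4,21.1],[23.3,-2.4,21.1]],"hand":[0.8,0.8,0.8,0.8]}'
python3 - <<'E'
from h import *
show();print(delta(*levpose(np.radians(31.5),-35+31.5)))
p,d=get_image("scene");cv2.imwrite("pics/s3.png",cv2.resize(p[190:280,300:420],(800,600),interpolation=cv2.INTER_CUBIC)[:,:,::-1])
E
```

```text
clock: 2.9
position: [577.6, 57.2, 163.7]
ee_rot: [-0.617, 0.721, -0.272, 0.161]
contact_force: [0.1, 0.7, 0.4]
gripper_width: 8.1
grasp_force: 0.0
2.9 [577.6  57.2 163.7] [ 0.1   0.18 -0.92  2.05 -0.28 -2.24] 8.1 [0.1 0.7 0.4] 0.0
([-0.92, -3.98, -7.95], [2.4, -6.1, 3.0])
```

View pics/s3.png

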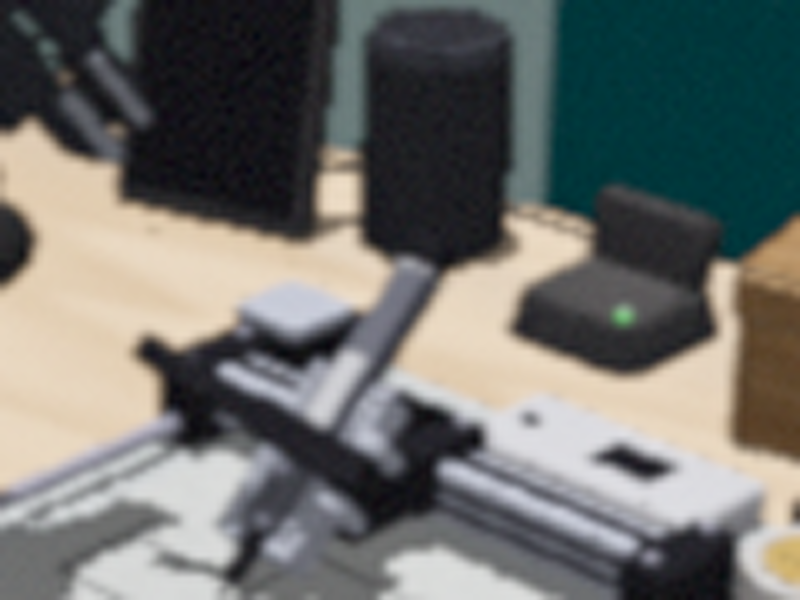

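The arm ran into the joint 4 limit at 2.05 rad and slipped off the handle. In the picture the lever is still shut and nothing has been knocked. I'll identify the kinematics from the logged poses so I can plan inside the joint ranges.

```bash
cat > kin.py <<'E'
import numpy as np
from scipy.spatial.transform import Rotation as R
from scipy.optimize import least_squares
R0=R.from_euler('y',-np.pi/2).as_matrix()@np.array([[0,-1,0],[-1,0,0],[0,0,-1.]])
S4=S6=-1
rz=lambda a:R.from_euler('z',a).as_matrix();ry=lambda a:R.from_euler('y',a).as_matrix();rx=lambda a:R.from_euler('x',a).as_matrix()
def fk(q,P):
    d1,a1,L2,a3,d4,d6=P
    A=rz(q[0]);U=A@ry(q[1]);F=A@ry(q[1]-q[2]);W=F@rx(S4*q[3])@ry(-q[4])@rx(S6*q[5])
    p=np.array([0,0,d1])+A@[a1,0,0]+U@[0,0,L2]+F@[d4,0,a3]+W@[d6,0,0]
    return p,W@R0
E
python3 - <<'E'
import kin;from kin import *
D=[([1.4696318,.385508982,.00677875,-.000412,-1.19398,-.2586],[219.84,584.52,230.32],[.98385,-.17899,-.0001157,.00097]),
([.92,.25,-.83,1.05,-.98,-1.85],[493,165.6,197.6],[-.618,.68,-.393,.019]),
([.57,.46,-.92,1.51,-.91,-2.33],[558,67.6,98.5],[-.518,.733,-.441,.017]),
([.38,.54,-.92,1.76,-.89,-2.43],[592.8,28.9,61.2],[-.519,.732,-.44,.021]),
([.1,.18,-.92,2.05,-.28,-2.24],[577.6,57.2,163.7],[-.617,.721,-.272,.161])]
for s4 in(1,-1):
  for s6 in(1,-1):
    kin.S4=s4;kin.S6=s6
    f=lambda P:np.concatenate([fk(q,P)[0]-p for q,p,_ in D])
    r=least_squares(f,[300,0,300,0,300,150])
    e=[np.degrees((R.from_matrix(fk(q,r.x)[1])*R.from_quat(k).inv()).magnitude()).round(1) for q,_,k in D]
    print(s4,s6,r.x.round(1),abs(r.fun).max(),e)
E
```

```text
1 1 [ -52.2  517.7   46.9   24.1   43.2 -248.5] 200.31773111634132 [np.float64(29.7), np.float64(141.5), np.float64(132.6), np.float64(113.3), np.float64(34.9)]
1 -1 [ -52.2  517.7   46.9   24.1   43.2 -248.5] 200.31773111634132 [np.float64(0.0), np.float64(120.3), np.float64(173.1), np.float64(158.0), np.float64(125.3)]
-1 1 [ 67.8 104.4 543.3  90.4 281.8 307.5] 159.02712046007488 [np.float64(29.6), np.float64(147.9), np.float64(93.2), np.float64(81.6), np.float64(103.2)]
-1 -1 [ 67.8 104.4 543.3  90.4 281.8 307.5] 159.02712046007488 [np.float64(0.0), np.float64(0.4), np.float64(0.3), np.float64(0.5), np.float64(0.4)]
```

```bash
python3 - <<'E'
s=open('kin.py').read()
s=s[:s.index('def fk')]+'''def fk(q,P):
    d1,a1,b2,L2,a3,d4,a6,d6=P
    A=rz(q[0]);U=A@ry(q[1]);F=A@ry(q[1]-q[2]);V=F@rx(S4*q[3])@ry(-q[4]);W=V@rx(S6*q[5])
    p=np.array([0,0,d1])+A@[a1,0,0]+U@[b2,0,L2]+F@[d4,0,a3]+V@[d6,0,a6]
    return p,W@R0
'''
open('kin.py','w').write(s)
E
python3 - <<'E'
import kin;from kin import *
D=[([1.4696318,.385508982,.00677875,-.000412,-1.19398,-.2586],[219.84,584.52,230.32]),
([.92,.25,-.83,1.05,-.98,-1.85],[493,165.6,197.6]),
([.57,.46,-.92,1.51,-.91,-2.33],[558,67.6,98.5]),
([.38,.54,-.92,1.76,-.89,-2.43],[592.8,28.9,61.2]),
([.1,.18,-.92,2.05,-.28,-2.24],[577.6,57.2,163.7])]
best=None
rng=np.random.default_rng(0)
for t in range(60):
    x0=rng.uniform([100,-50,-100,200,-100,200,-120,100],[400,150,100,500,100,500,120,400])
    f=lambda P:np.concatenate([fk(q,P)[0]-p for q,p in D]+[1e-3*P])
    r=least_squares(f,x0)
    if best is None or r.cost<best.cost:best=r
print(best.x.round(1),abs(best.fun[:15]).max(),best.fun[:15].round(1))
E
```

```text
[213.6  24.   99.8 464.2 107.9 163.4 120.3 414.9] 159.14702969182827 [-159.1   14.8    0.6  -33.7   40.2   -9.3    6.    -6.9    0.5   16.1
  -46.6    1.4   -9.4    0.7    6.8]
```

```bash
sed -i 's/d1,a1,b2,L2,a3,d4,a6,d6=P/d1,a1,b2,L2,a3,d4,a6,d6,l1,l5=P/;s/A@\[a1,0,0\]/A@[a1,l1,0]/;s/V@\[d6,0,a6\]/V@[d6,l5,a6]/' kin.py
cat > fit.py <<'E'
import kin;from kin import *
D=[([1.4696318,.385508982,.00677875,-.000412,-1.19398,-.2586],[219.84,584.52,230.32]),
([.92,.25,-.83,1.05,-.98,-1.85],[493,165.6,197.6]),
([.57,.46,-.92,1.51,-.91,-2.33],[558,67.6,98.5]),
([.38,.54,-.92,1.76,-.89,-2.43],[592.8,28.9,61.2]),
([.1,.18,-.92,2.05,-.28,-2.24],[577.6,57.2,163.7])]
def fit():
    best=None
    rng=np.random.default_rng(0)
    for t in range(40):
        x0=rng.uniform([100,-50,-100,200,-100,200,-120,100,-100,-100],[400,150,100,500,100,500,120,400,100,100])
        f=lambda P:np.concatenate([fk(q,P)[0]-p for q,p in D]+[1e-3*P])
        r=least_squares(f,x0)
        if best is None or r.cost<best.cost:best=r
    return best
if __name__=="__main__":
    b=fit();print(b.x.round(1),b.fun[:3*len(D)].round(1))
E
python3 fit.py
```

```text
[ 1.440e+02  1.800e+00 -8.000e+00  5.775e+02 -5.000e-01  4.287e+02
 -5.200e+00  2.925e+02  1.300e+00 -1.613e+02] [ 0.2  0.1  0.2 -0.7 -1.5 -2.   1.4  3.3  1.1 -1.2 -2.4 -0.5  0.6  0.3
  1.2]
```

```bash
cat >> kin.py <<'E'
PP=[144,1.8,-8,577.5,-.5,428.7,-5.2,292.5,1.3,-161.3]
LO=np.array([-3.14,-1.21,-1.07,-3.16,-2.99,-3.1]);HI=np.array([3.14,2.06,1.41,2.05,-.16,3.1])
def ik(p,Rm,q0,n=1,seed=0):
    rng=np.random.default_rng(seed);out=[]
    def f(q):
        a,B=fk(q,PP);return np.r_[(a-p)/100,(R.from_matrix(B@Rm.T)).as_rotvec()]
    for i in range(n):
        s=np.clip(q0,LO+.01,HI-.01) if i==0 else rng.uniform(LO,HI)
        r=least_squares(f,s,bounds=(LO,HI))
        if np.abs(r.fun).max()<.01 and not any(np.abs(r.x-o).max()<.05 for o in out):out.append(r.x)
    return out
E
python3 - <<'E'
from h import *;from kin import *
q0=read_state()['joints']
for th in(0,80):
  for al in range(-90,50,20):
    p,M=levpose(np.radians(th),al)
    for k,MM in(("-",M),("+",M@np.diag([-1,-1,1.]))):
      for q in ik(p,MM,q0,14): print(th,al,k,q.round(2))
E
```

```text
0 -90 - [ 0.62  1.01 -0.38  0.86 -1.69 -2.17]
0 -90 + [ 0.62  1.01 -0.38  0.86 -1.69  0.98]
0 -70 - [ 0.63  0.84 -0.59  1.05 -1.38 -2.21]
0 -70 + [ 0.63  0.84 -0.59  1.05 -1.38  0.93]
0 -50 - [ 0.54  0.66 -0.8   1.38 -1.09 -2.32]
0 -50 + [ 0.54  0.66 -0.8   1.38 -1.09  0.82]
0 -30 - [ 0.28  0.51 -0.95  1.95 -0.83 -2.5 ]
0 -30 + [ 0.28  0.51 -0.95  1.95 -0.83  0.64]
0 30 - [-0.19  0.45 -0.37 -1.48 -0.59  1.54]
0 30 + [-0.19  0.45 -0.37 -1.48 -0.59 -1.6 ]
80 -90 - [ 0.57  0.87 -0.59  0.9  -1.64 -2.22]
80 -90 + [ 0.57  0.87 -0.59  0.9  -1.64  0.92]
80 -70 - [ 0.57  0.69 -0.78  1.12 -1.35 -2.25]
80 -70 + [ 0.57  0.69 -0.78  1.12 -1.35  0.89]
80 -50 - [ 0.45  0.51 -0.96  1.47 -1.08 -2.32]
80 -50 + [ 0.45  0.51 -0.96  1.47 -1.08  0.82]
80 -30 - [ 0.13  0.35 -1.06  2.05 -0.78 -2.43]
80 -30 + [ 0.13  0.35 -1.06  2.05 -0.78  0.71]
80 -10 - [-0.38  0.25 -0.88 -3.11 -0.31 -2.97]
80 -10 + [-0.38  0.25 -0.88 -3.11 -0.31  0.17]
80 30 - [-0.31  0.32 -0.4  -1.3  -0.68  1.41]
80 30 + [-0.31  0.32 -0.4  -1.3  -0.68 -1.73]
```

Run:
```python
from h import *
show();s=read_state();M=R.from_quat(s['ee_rot']).as_matrix()
for n in("top","scene"):
    p,d=get_image(n);D=world(n,d)
    l=(D-s['position'])@M
    k=(d>0)&(abs(l[...,0])<25)&(abs(l[...,1])<30)&(l[...,2]>-40)&(l[...,2]<15)
    q=l[k];print(n,k.sum(),"tip z pctl",np.percentile(q[:,2],[90,97,100]).round(1))
    k2=q[:,2]>-16
    print("  x",np.percentile(q[k2,0],[2,50,98]).round(1),"y",np.percentile(q[k2,1],[2,50,98]).round(1))
    # lever angle: points of handle
    l=(D-O)@C;k=(d>0)&(abs(l[...,0]-32)<12)&(l[...,1]>30)&(l[...,1]<75)&(l[...,2]>10)&(l[...,2]<60)
    q=l[k];print("  handle",k.sum(),q.min(0).round(),q.max(0).round(),np.polyfit(q[:,1],q[:,2],1),np.median(q,0))
```

```text
2.95 [578.9  57.3 166.2] [ 0.1   0.18 -0.92  2.05 -0.28 -2.24] 8.3 [ 0.2 -2.1  2.4] 0.0
top 20 tip z pctl [-7.1 -0.7 -0.2]
  x [ 6.7  9.5 11.1] y [-9.5  0.6  9.7]
  handle 8 [25. 30. 54.] [39. 44. 60.] [ 0.32108561 44.9510382 ] [36.70006464 35.55304468 56.52232093]
scene 198 tip z pctl [-7.6 -3.1  2.5]
  x [-8.8  7.4 12.6] y [-12.5   0.5  20.5]
  handle 10 [25. 30. 54.] [36. 37. 60.] [ 0.2753306  47.89874056] [32.23362669 32.82608366 57.61216173]
```

```bash
cat >> h.py <<'E'
def levang():
    for n in("top","scene"):
        p,d=get_image(n);D=world(n,d);l=((D-O)@C)[d>0]-[32,-25,12];best=[]
        for t in np.arange(-6,115,2):
            a=np.radians(t);y=l[:,1]*np.cos(a)+l[:,2]*np.sin(a);z=-l[:,1]*np.sin(a)+l[:,2]*np.cos(a)
            best.append((int(((abs(l[:,0])<8)&(y>44)&(y<88)&(abs(z-9.5)<6)).sum()),int(t)))
        print(n,sorted(best)[::-1][:5])
E
python3 - <<'E'
from h import *
levang()
p,d=get_image("top");cv2.imwrite("pics/t3.png",cv2.resize(p[170:270,295:420],(750,600),interpolation=cv2.INTER_CUBIC)[:,:,::-1])
E
```

```text
top [(55, 32), (53, 30), (52, 34), (40, 28), (39, 36)]
scene [(92, 34), (92, 32), (87, 30), (75, 36), (61, 28)]
```

View pics/t3.png

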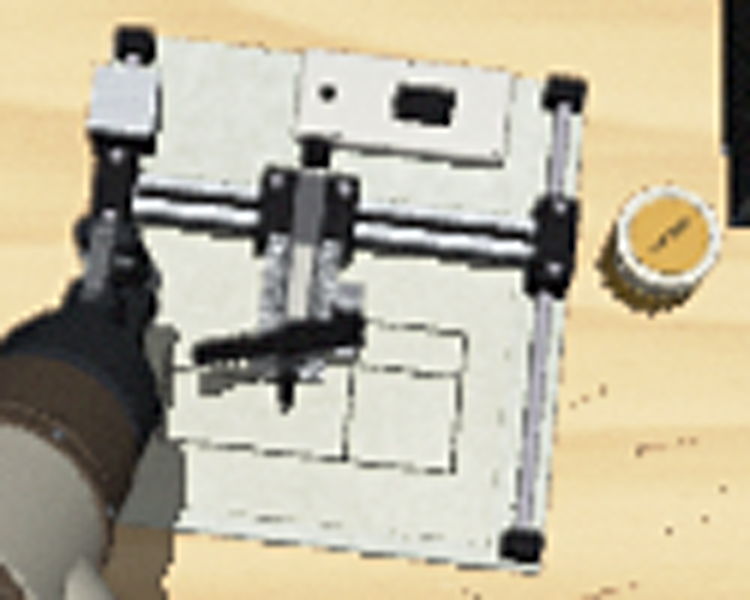

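The top view shows the lever at (355,325)→(195,355), raised to about 32° (both depth fits agree), with the marker in place. I'll regrasp at a tool angle clear of the joint 4 limit and translate along the arc.

Run:
```python
from h import *;from kin import *
s=read_state();a=-50;th=np.radians
A=levpose(th(32),a,80,15);q=ik(*A,s['joints']);print(q,delta(*A))
B=levpose(th(32),a,0,15);q=ik(*B,q[0]);print(q,delta(*B,ref=A))
for t in range(40,97,8):
    X=levpose(th(t),a,0,15);q=ik(*X,q[0]);print(t,delta(*X,ref=B),q[0].round(2))
X=levpose(th(96),a,80,15);print(delta(*X,ref=B))
```

```text
[array([ 0.74451327,  0.5377188 , -0.80329129,  1.13050248, -1.16018584,
       -2.1999068 ])] ([-3.99, 1.22, -3.53], [-33.4, -2.3, -26.3])
[array([ 0.5446136 ,  0.58874002, -0.86439288,  1.3730813 , -1.09235324,
       -2.30524915])] ([2.79, -6.45, -3.82], [0.0, 0.0, 0.0])
40 ([-0.58, -0.66, 0.56], [0.0, 0.0, 0.0]) [ 0.54  0.57 -0.88  1.38 -1.09 -2.3 ]
48 ([-1.09, -1.42, 1.05], [0.0, 0.0, 0.0]) [ 0.53  0.55 -0.9   1.39 -1.09 -2.3 ]
56 ([-1.54, -2.28, 1.44], [0.0, 0.0, 0.0]) [ 0.51  0.54 -0.92  1.41 -1.09 -2.31]
64 ([-1.91, -3.2, 1.74], [0.0, 0.0, 0.0]) [ 0.49  0.53 -0.93  1.43 -1.09 -2.31]
72 ([-2.18, -4.19, 1.94], [0.0, 0.0, 0.0]) [ 0.47  0.52 -0.95  1.45 -1.08 -2.32]
80 ([-2.37, -5.21, 2.03], [0.0, 0.0, 0.0]) [ 0.44  0.51 -0.96  1.48 -1.08 -2.32]
88 ([-2.46, -6.24, 2.01], [0.0, 0.0, 0.0]) [ 0.41  0.51 -0.97  1.52 -1.08 -2.33]
96 ([-2.46, -7.28, 1.88], [0.0, 0.0, 0.0]) [ 0.38  0.5  -0.98  1.56 -1.07 -2.34]
([-5.25, -0.83, 5.7], [0.0, 0.0, 0.0])
```

```bash
python3 -m creep '{"translation":[[-2,4,1],[-3,5,1],[-4,5,0],[-4,4,-1],[-4,2,-2.5],[-4,1.2,-3.5],[-4,1.2,-3.5]],"delta_rot":[[-7,-0.5,-5.5],[-15,-1,-11.5],[-22,-1.5,-17],[-28,-2,-22],[-33.4,-2.3,-26.3],[-33.4,-2.3,-26.3],[-33.4,-2.3,-26.3]],"hand":[4,4,4,4,4,4,4]}'
python3 - <<'E'
from h import *
show();th=np.radians(32);print(delta(*levpose(th,-50,80,15)),delta(*levpose(th,-50,0,15)))
E
```

```text
clock: 4.08
position: [536.8, 68.7, 124.8]
ee_rot: [-0.455, 0.729, -0.506, -0.076]
contact_force: [0.1, 0.4, 0.1]
gripper_width: 40.1
grasp_force: 0.0
4.075 [536.8  68.7 124.8] [ 0.75  0.54 -0.8   1.13 -1.16 -2.2 ] 40.1 [0.1 0.4 0.1] 0.0
([0.06, 0.22, -0.03], [0.0, -0.1, -0.0]) ([2.85, -6.23, -3.85], [0.0, -0.1, -0.0])
```

```bash
python3 -m creep '{"translation":[[0.7,-1.6,-1],[1.4,-3.1,-1.9],[2.1,-4.7,-2.9],[2.8,-6.2,-3.8],[2.8,-6.2,-3.8],[2.8,-6.2,-3.8],[2.8,-6.2,-3.8],[2.8,-6.2,-3.8]],"delta_rot":[[0,0,0],[0,0,0],[0,0,0],[0,0,0],[0,0,0],[0,0,0],[0,0,0],[0,0,0]],"hand":[4,4,4,4,4,0.8,0.8,0.8]}'
python3 - <<'E'
from h import *
show();th=np.radians(32);print(delta(*levpose(th,-50,0,15)))
E
```

```text
clock: 5.08
position: [565.7, 8.8, 88.4]
ee_rot: [-0.454, 0.73, -0.506, -0.074]
contact_force: [-3.7, 3.9, 3.3]
gripper_width: 10.8
grasp_force: 58.8
5.075 [565.7   8.8  88.4] [ 0.56  0.59 -0.85  1.36 -1.1  -2.3 ] 10.8 [-3.7  3.9  3.3] 58.775811195373535
([-0.04, -0.23, -0.21], [-0.0, 0.2, -0.1])
```

```bash
python3 -m creep '{"translation":[[-0.6,-0.65,0.55],[-1.1,-1.4,1.05],[-1.55,-2.3,1.45],[-1.9,-3.2,1.75],[-2.2,-4.2,1.95],[-2.35,-5.2,2.05],[-2.45,-6.25,2],[-2.45,-7,1.9]],"delta_rot":[[0,0,0],[0,0,0],[0,0,0],[0,0,0],[0,0,0],[0,0,0],[0,0,0],[0,0,0]],"hand":[0.8,0.8,0.8,0.8,0.8,0.8,0.8,0.8]}'
python3 - <<'E'
from h import *
show();print(delta(*levpose(np.radians(94),-50,0,15)));levang()
E
```

```text
clock: 6.08
position: [541.3, -60.3, 106.9]
ee_rot: [-0.456, 0.729, -0.505, -0.073]
contact_force: [-7.4, 7.5, 6.6]
gripper_width: 11.0
grasp_force: 74.0
6.075 [541.3 -60.3 106.9] [ 0.4   0.51 -0.97  1.53 -1.07 -2.34] 11.0 [-7.4  7.5  6.6] 73.99862051010132
([-0.07, -0.34, -0.14], [-0.1, 0.1, -0.3])
top [(18, 98), (18, 96), (16, 100), (16, 94), (14, 102)]
scene [(45, 86), (44, 88), (42, 84), (41, 82), (33, 90)]
```

```bash
python3 -m creep '{"translation":[[0,0,0],[-1.4,3.2,1.9],[-2.8,6.4,3.8],[-3.5,8,5.5],[-3.5,8,7],[-3.5,8,8]],"delta_rot":[[0,0,0],[0,0,0],[0,0,0],[0,0,0],[0,0,0],[0,0,0]],"hand":[4,4,4,4,4,4]}'
cat >> h.py <<'E'
def tdir(tau,az): t=np.radians(tau);return np.array([np.sin(t)*np.cos(az),np.sin(t)*np.sin(az),-np.cos(t)])
def wpose(xc,tau,off=(0,0,0),back=15,flip=1,zc=7.5):
    t=tdir(tau,PSI);M=frame(flip*C[:,1],t);return c2w([xc,0,zc])+back*t+np.array(off,float),M
E
python3 - <<'E'
from h import *;from kin import *
show();levang()
q0=read_state()['joints']
for tau in(-20,-10,0,10,20,30,40):
  for f in(1,-1):
    X=wpose(105,tau,flip=f)
    print("grasp",tau,f,[q.round(2).tolist() for q in ik(*X,q0,8)])
cup=np.array([464,351,0.])
for tau in(-10,0,10,20):
  for f in(1,-1):
    M0=wpose(105,tau,flip=f)[1];ml=M0.T@C[:,0]   # marker axis in tool
    for eps in(0,15,):
      for az in(0,.3,.65,1.0):
        # tilt whole by rotating about y by -(48-eps), then yaw
        Rt=R.from_euler('z',az-PSI)*R.from_rotvec(-np.radians(48-eps)*C[:,1])
        M=Rt.as_matrix()@M0; m=M@ml
        gp=cup+[0,0,25]+m*(27+105)   # nib at z 25
        print("cup",tau,f,eps,az,[q.round(2).tolist() for q in ik(gp+15*M[:,2],M,q0,6)])
E
```

```text
clock: 6.92
position: [506.1, 18.2, 187.3]
ee_rot: [-0.454, 0.73, -0.506, -0.074]
contact_force: [1.2, -0.1, -0.7]
gripper_width: 40.3
grasp_force: 0.0
6.925 [506.1  18.2 187.3] [ 0.71  0.37 -0.89  1.13 -1.19 -2.12] 40.3 [ 1.2 -0.1 -0.7] 0.0
top [(28, 82), (25, 84), (23, 80), (19, 86), (14, 88)]
scene [(77, 84), (75, 86), (73, 82), (71, 88), (45, 80)]
grasp -20 1 [[0.17, 0.7, 0.17, -0.09, -1.38, -1.81]]
grasp -20 -1 [[0.17, 0.7, 0.17, -0.09, -1.38, 1.33]]
grasp -10 1 [[0.19, 0.61, 0.03, -0.06, -1.15, -1.84]]
grasp -10 -1 [[0.19, 0.61, 0.03, -0.06, -1.15, 1.3]]
grasp 0 1 [[0.21, 0.54, -0.12, 0.0, -0.91, -1.89]]
grasp 0 -1 [[0.21, 0.54, -0.12, -0.0, -0.91, 1.25]]
grasp 10 1 [[0.24, 0.47, -0.28, 0.1, -0.65, -1.99]]
grasp 10 -1 [[0.24, 0.47, -0.28, 0.1, -0.65, 1.16]]
grasp 20 1 [[0.25, 0.42, -0.51, 0.37, -0.34, -2.26]]
grasp 20 -1 [[0.25, 0.42, -0.51, 0.37, -0.34, 0.88]]
grasp 30 1 []
grasp 30 -1 []
grasp 40 1 []
grasp 40 -1 []
cup -10 1 0 0 []
cup -10 1 0 0.3 []
cup -10 1 0 0.65 []
cup -10 1 0 1.0 [[0.85, 0.23, -0.49, -0.42, -0.22, -1.04]]
cup -10 1 15 0 []
cup -10 1 15 0.3 [[0.95, 0.31
[... 1495 characters left out ...]
-0.52, -2.68]]
cup 10 -1 15 0 [[0.71, 0.31, -0.88, 2.02, -0.51, -1.06]]
cup 10 -1 15 0.3 []
cup 10 -1 15 0.65 []
cup 10 -1 15 1.0 [[0.8, 0.27, -0.39, -0.68, -0.21, 2.38]]
cup 20 1 0 0 []
cup 20 1 0 0.3 []
cup 20 1 0 0.65 [[0.2, 0.37, -0.79, -2.57, -0.83, 1.34]]
cup 20 1 0 1.0 [[0.2, 0.36, -0.54, -1.97, -0.8, 0.91]]
cup 20 1 15 0 []
cup 20 1 15 0.3 []
cup 20 1 15 0.65 []
cup 20 1 15 1.0 [[0.55, 0.29, -0.34, -1.39, -0.36, 0.09]]
cup 20 -1 0 0 []
cup 20 -1 0 0.3 []
cup 20 -1 0 0.65 [[0.2, 0.37, -0.79, -2.57, -0.83, -1.8]]
cup 20 -1 0 1.0 [[0.2, 0.36, -0.54, -1.97, -0.8, -2.23]]
cup 20 -1 15 0 []
cup 20 -1 15 0.3 []
cup 20 -1 15 0.65 []
cup 20 -1 15 1.0 [[0.55, 0.29, -0.34, -1.39, -0.36, -3.05]]
```

Run:
```python
from h import *;from kin import *
X=wpose(105,-15,(0,0,80));Y=wpose(105,-15)
print(delta(*X),X[0],delta(*Y,ref=X),ik(*X,read_state()['joints'])[0].round(2))
# any depth points for marker end check
for n in("top","scene"):
    p,d=get_image(n);l=((world(n,d)-O)@C)[d>0];k=(l[:,0]>80)&(l[:,0]<130)&(abs(l[:,1])<14)&(l[:,2]>11)&(l[:,2]<20);q=l[k]
    print(n,len(q),np.percentile(q,[3,50,97],axis=0).round(1).tolist())
```

```text
([13.49, -4.06, -1.8], [56.4, -0.1, -70.3]) [641.2630684  -22.70774921 169.34341246] ([0.0, 0.0, -8.0], [0.0, 0.0, 0.0]) [ 0.18  0.59  0.18 -0.07 -1.42 -1.84]
top 66 [[81.5, -7.0, 11.5], [103.5, -0.7, 14.3], [125.0, 5.8, 18.6]]
scene 91 [[81.3, -7.8, 11.4], [101.7, -1.2, 14.8], [121.4, 6.4, 18.6]]
```

```bash
python3 -m creep '{"translation":[[0,1,5],[3,0,6],[6,-1,6],[9,-2,6],[12,-3.5,5],[13.5,-4.1,3],[13.5,-4.1,1],[13.5,-4.1,0]],"delta_rot":[[6.6,0,-8.3],[13.2,0,-16.5],[20,0,-25],[26,0,-33],[33,0,-41],[40,0,-50],[46,0,-58],[52,-0.1,-66]],"hand":[4,4,4,4,4,4,4,4]}' && python3 -c "
from h import *
show();print(delta(*wpose(105,-15,(0,0,80))),delta(*wpose(105,-15)))"
```

```text
clock: 8.12
position: [640.9, -23.8, 183.7]
ee_rot: [0.019, 0.99, -0.033, -0.135]
contact_force: [-0.6, -0.6, -0.1]
gripper_width: 40.0
grasp_force: 0.0
8.125 [640.9 -23.8 183.7] [ 0.22  0.59  0.2   0.   -1.46 -1.82] 40.0 [-0.6 -0.6 -0.1] 0.0
([0.04, 0.11, -1.44], [4.0, -0.8, -4.2]) ([0.04, 0.11, -9.44], [4.0, -0.8, -4.2])
```

```bash
python3 -m creep '{"translation":[[0,0.05,-2],[0,0.05,-5],[0,0.05,-8],[0,0.05,-9.4],[0,0.05,-9.4],[0,0.05,-9.4],[0,0.05,-9.4],[0,0.05,-9.4]],"delta_rot":[[4,-0.8,-4.2],[4,-0.8,-4.2],[4,-0.8,-4.2],[4,-0.8,-4.2],[4,-0.8,-4.2],[4,-0.8,-4.2],[4,-0.8,-4.2],[4,-0.8,-4.2]],"hand":[4,4,4,4,4,1,1,1]}'
python3 - <<'E'
from h import *
show();print(delta(*wpose(105,-15)))
E
```

```text
clock: 9.12
position: [642.1, -22.5, 94.1]
ee_rot: [0.048, 0.991, 0.005, -0.126]
contact_force: [0.7, 0.4, 3.0]
gripper_width: 13.9
grasp_force: 60.4
9.125 [642.1 -22.5  94.1] [ 0.18  0.65  0.11 -0.07 -1.27 -1.82] 13.9 [0.7 0.4 3. ] 60.371253490448
([-0.08, -0.02, -0.47], [0.2, 0.5, -0.4])
```

```bash
cat > grasp1.py <<'E'
from h import *
import json
s=read_state();M=R.from_quat(s['ee_rot']).as_matrix()
json.dump(dict(nib=(M.T@(c2w([-27,0,7.5])-s['position'])).tolist(),ax=(M.T@C[:,0]).tolist(),M=M.tolist()),open("g1.json","w"))
E
python3 grasp1.py
cat >> h.py <<'E'
import json
CUP=np.array([464,351,0.])
def cuppose(nibz,eps=15,az=.8,offaz=-8):
    g=json.load(open("g1.json"));M0=np.array(g['M'])
    M=(R.from_euler('z',az-PSI)*R.from_rotvec(-np.radians(48-eps)*C[:,1])).as_matrix()@M0
    nib=CUP+[offaz*np.cos(az),offaz*np.sin(az),nibz]
    return nib-M@np.array(g['nib']),M
E
python3 -m creep '{"translation":[[-0.7,0.1,0.75],[-1.4,0.15,1.5],[-2.7,0.3,3],[-4,0.4,4.5],[-5.4,0.5,9],[-6,0.5,14],[-6,0.5,16]],"delta_rot":[[0,0,0],[0,0,0],[0,0,0],[0,0,0],[0,0,0],[0,0,0],[0,0,0]],"hand":[1,1,1,1,1,1,1]}'
python3 - <<'E'
from h import *;from kin import *
show()
q=read_state()['joints']
for az in(.5,.7,.9):
  for z in(125,12):
    X=cuppose(z,az=az);print(az,z,delta(*X),X[0].round(),[a.round(2) for a in ik(*X,q,4)])
E
```

```text
clock: 10.0
position: [581.0, -17.6, 257.8]
ee_rot: [0.048, 0.991, 0.006, -0.124]
contact_force: [0.9, -0.3, -1.0]
gripper_width: 13.8
grasp_force: 60.2
10.0 [581.  -17.6 257.8] [ 0.21  0.43  0.14 -0.07 -1.53 -1.86] 13.8 [ 0.9 -0.3 -1. ] 60.16261696815491
0.5 125 ([-9.18, 38.27, -1.52], [6.5, -32.6, 33.6]) [489. 365. 243.] [array([ 0.98,  0.21, -0.33,  0.22, -0.76, -2.18])]
0.5 12 ([-9.18, 38.27, -12.82], [6.5, -32.6, 33.6]) [489. 365. 130.] [array([ 0.97,  0.32, -0.52,  0.34, -0.46, -2.31])]
0.7 125 ([-9.51, 38.74, -1.52], [9.8, -32.2, 44.7]) [486. 370. 243.] [array([ 0.96,  0.21, -0.29,  0.12, -0.76, -1.9 ])]
0.7 12 ([-9.51, 38.74, -12.82], [9.8, -32.2, 44.7]) [486. 370. 130.] [array([ 0.95,  0.32, -0.47,  0.18, -0.47, -1.97])]
0.9 125 ([-9.93, 39.14, -1.52], [13.2, -31.5, 55.8]) [482. 374. 243.] [array([ 0.93,  0.21, -0.25,  0.02, -0.79, -1.61])]
0.9 12 ([-9.93, 39.14, -12.82], [13.2, -31.5, 55.8]) [482. 374. 130.] [array([ 0.93,  0.33, -0.41,  0.03, -0.51, -1.62])]
```

```bash
python3 -m creep '{"translation":[[-1.2,5.5,1],[-2.4,11,1],[-3.6,16.5,1],[-5,22,1],[-6.3,28,1],[-8,33,0.5],[-9.5,38.7,-1],[-9.5,38.7,-1.5]],"delta_rot":[[1.4,-4.6,6.4],[2.8,-9.2,12.8],[4.2,-13.8,19.2],[5.6,-18.4,25.5],[7,-23,32],[8.4,-27.6,38.3],[9.8,-32.2,44.7],[9.8,-32.2,44.7]],"hand":[1,1,1,1,1,1,1,1]}'
python3 - <<'E'
from h import *
show();print(delta(*cuppose(125,az=.7)),delta(*cuppose(12,az=.7)))
s=read_state();M=R.from_quat(s['ee_rot']).as_matrix();g=json.load(open("g1.json"))
m=M@g['ax'];nib=s['position']+M@g['nib'];print("nib pred",nib)
for n in("top","scene"):
    p,d=get_image(n);D=world(n,d)[d>0];t=D-nib;a=t@m;r=np.linalg.norm(t-np.outer(a,m),axis=1)
    k=(r<18)&(a>35)&(a<85);q=t[k];print(n,k.sum(),"lateral mean",(q-np.outer(q@m,m)).mean(0).round(1), "min along", a[(r<14)&(a>-30)].min().round(1))
    D=D[(np.hypot(D[:,0]-464,D[:,1]-351)<46)&(D[:,2]>84)&(D[:,2]<96)];print(" cup",cv2.minEnclosingCircle(D[:,:2].astype(np.float32)),len(D))
E
```

```text
clock: 11.0
position: [482.9, 370.7, 237.0]
ee_rot: [-0.343, 0.926, 0.051, 0.148]
contact_force: [0.2, -1.1, -0.1]
gripper_width: 13.9
grasp_force: 60.2
11.0 [482.9 370.7 237. ] [ 0.96  0.21 -0.31  0.12 -0.75 -1.9 ] 13.9 [ 0.2 -1.1 -0.1] 60.223270654678345
([0.3, -0.09, 0.56], [0.4, -0.3, -0.2]) ([0.3, -0.09, -10.74], [0.4, -0.3, -0.2])
nib pred [454.41000632 345.80030635 119.6775917 ]
top 40 lateral mean [-3.3 -4.7  1.6] min along 6.0
 cup ((466.2691345214844, 350.5339660644531), 36.883750915527344) 108
scene 137 lateral mean [-5.  -4.4  1.9] min along 1.1
 cup ((464.595947265625, 348.67626953125), 40.23623275756836) 187
```

```bash
python3 -m creep '{"translation":[[0.4,0,-2],[0.4,0,-5],[0.4,0,-8],[0.4,0,-10.7],[0.4,0,-10.7],[0.4,0,-10.7],[0.4,0,-10.7]],"delta_rot":[[0,0,0],[0,0,0],[0,0,0],[0,0,0],[0,0,0],[0,0,0],[0,0,0]],"hand":[1,1,1,1,1,1,3.5]}' && python3 -c "
from h import *
show()"
```

```text
clock: 11.98
position: [491.2, 370.0, 132.7]
ee_rot: [-0.34, 0.927, 0.052, 0.15]
contact_force: [-0.5, 0.3, 0.0]
gripper_width: 30.6
grasp_force: 0.0
11.975 [491.2 370.  132.7] [ 0.95  0.33 -0.47  0.18 -0.48 -1.96] 30.6 [-0.5  0.3  0. ] 0.0
```

```bash
python3 -m creep '{"translation":[[0,0,0],[0,0,0],[-1.2,-1,4],[-2.4,-2,9],[-2.4,-2,14]],"delta_rot":[[0,0,0],[0,0,0],[0,0,0],[0,0,0],[0,0,0]],"hand":[3.5,3.5,3.5,3.5,3.5]}'
python3 - <<'E'
from h import *
show()
for n in("top","scene"):
    p,d=get_image(n);W=world(n,d);D=W[d>0]
    k=(np.hypot(D[:,0]-466,D[:,1]-350)<90)&(D[:,2]>100)&(D[:,2]<170);q=D[k];print(n,k.sum(),q.mean(0).round(),q.min(0).round(),q.max(0).round())
    if len(q)>5:print(np.linalg.svd(q-q.mean(0))[2][0])
p,d=get_image("scene");a=cv2.resize(p[190:300,150:290],(760,600),interpolation=cv2.INTER_CUBIC);cv2.imwrite("pics/c.png",a[:,:,::-1])
E
```

```text
clock: 12.6
position: [465.3, 348.6, 272.3]
ee_rot: [-0.341, 0.927, 0.051, 0.149]
contact_force: [0.3, 0.2, -0.5]
gripper_width: 34.6
grasp_force: 0.0
12.6 [465.3 348.6 272.3] [ 0.97  0.13 -0.32  0.12 -0.82 -1.9 ] 34.6 [ 0.3  0.2 -0.5] 0.0
top 2 [487. 359. 104.] [485. 359. 103.] [488. 360. 105.]
scene 134 [488. 371. 126.] [475. 360. 100.] [504. 384. 152.]
[0.27220118 0.27119978 0.92323193]
```

View pics/c.png

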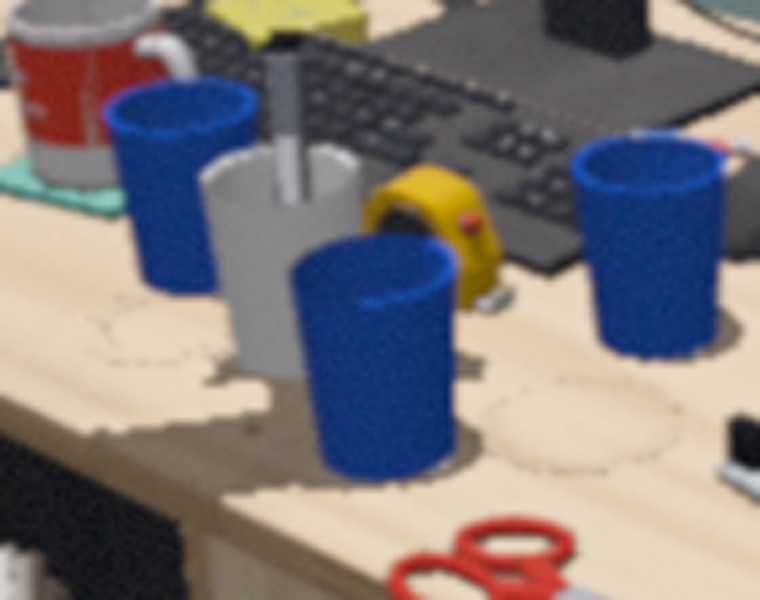

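The worn marker stands in the cup: its barrel runs from (285,40) to (292,195), it leans about 23°, and the cup and tape measure are in place. Next is the fresh marker. I'll check clearances and inverse kinematics.

```bash
cat >> h.py <<'E'
FC=np.array([466.8,-345.4,0]);FY=.475
def fpose(gam,off=(0,0,0),tcpz=7,xm=35,flip=1):
    a=np.array([np.cos(FY),np.sin(FY),0]);t=tdir(-gam,FY);y=np.array([-a[1],a[0],0])*flip
    M=frame(y,t);p=FC+a*xm; p[2]=7.5; p=p+t*((tcpz-7.5)/t[2]); return p+np.array(off,float),M
E
python3 - <<'E'
from h import *;from kin import *
q0=read_state()['joints']
p,d=get_image("top");D=world("top",d)[d>0];k=(D[:,2]>50)&(D[:,2]<400)&(D[:,1]<-215)&(D[:,1]>-420)&(D[:,0]>400);q=D[k];i=q[:,0].argsort()[:1];print("nearest tall x",np.percentile(q[:,0],[1,5]),np.percentile(q[:,2],[50,99]),q[:,1].max())
for g in(24,28,32):
  for f in(1,-1):
    X=fpose(g,flip=f);Y=fpose(g,(0,0,80),flip=f)
    print("desk",g,f,[a.round(2) for a in ik(*X,q0,6)],[a.round(2) for a in ik(*Y,q0,4)])
    for h in(0,40):
      X=wpose(97.5,42-g,off=h*C[:,2],flip=f);print("  place",h,[a.round(2) for a in ik(*X,q0,4)])
    if f==1:print(delta(*Y),Y[0])
E
```

```text
nearest tall x [597.53316298 613.99110427] [176.03498899 394.52160246] -215.013142345878
desk 24 1 [array([-0.19,  0.69, -0.27,  0.31, -0.97, -1.12])] [array([-0.19,  0.59, -0.2 ,  0.28, -1.13, -1.07])]
  place 0 [array([ 0.26,  0.43, -0.47,  0.29, -0.39, -2.19])]
  place 40 [array([ 0.28,  0.35, -0.5 ,  0.27, -0.44, -2.18])]
([3.16, -67.92, -18.5], [-23.3, 35.4, -12.6]) [ 497.72727594 -329.49496445   87.        ]
desk 24 -1 [array([-0.19,  0.69, -0.27,  0.31, -0.97,  2.02])] [array([-0.19,  0.59, -0.2 ,  0.28, -1.13,  2.07])]
  place 0 [array([ 0.26,  0.43, -0.47,  0.29, -0.39,  0.95])]
  place 40 [array([ 0.28,  0.35, -0.5 ,  0.27, -0.44,  0.96])]
desk 28 1 [array([-0.18,  0.72, -0.25,  0.34, -1.03, -1.16])] [array([-0.18,  0.62, -0.19,  0.31, -1.18, -1.1 ])]
  place 0 [array([ 0.25,  0.45, -0.38,  0.17, -0.52, -2.07])]
  place 40 [array([ 0.27,  0.38, -0.41,  0.17, -0.56, -2.08])]
([3.15, -67.92, -18.5], [-25.5, 38.7, -12.5]) [ 497.68882259 -329.51473993   87.        ]
desk 28 -1 [array([-0.18,  0.72, -0.25,  0.34, -1.03,  1.99])] [array([-0.18,  0.62, -0.19,  0.31, -1.18,  2.04])]
  place 0 [array([ 0.25,  0.45, -0.38,  0.17, -0.52,  1.08])]
  place 40 [array([ 0.27,  0.38, -0.41,  0.17, -0.56,  1.07])]
desk 32 1 [array([-0.17,  0.74, -0.23,  0.37, -1.09, -1.18])] [array([-0.16,  0.65, -0.18,  0.34, -1.23, -1.13])]
  place 0 [array([ 0.24,  0.47, -0.3 ,  0.1 , -0.63, -1.99])]
  place 40 [array([ 0.26,  0.4 , -0.34,  0.1 , -0.67, -2.01])]
([3.15, -67.92, -18.5], [-27.7, 42.0, -12.4]) [ 497.64739937 -329.53604274   87.        ]
desk 32 -1 [array([-0.17,  0.74, -0.23,  0.37, -1.09,  1.96])] [array([-0.16,  0.65, -0.18,  0.34, -1.23,  2.02])]
  place 0 [array([ 0.24,  0.47, -0.3 ,  0.1 , -0.63,  1.15])]
  place 40 [array([ 0.26,  0.4 , -0.34,  0.1 , -0.67,  1.14])]
```

```bash
cat >> h.py <<'E'
def fp(c,yaw,gam,off=(0,0,0),tcpz=4,xm=35,flip=1):
    a=np.array([np.cos(yaw),np.sin(yaw),0]);t=tdir(-gam,yaw);y=np.array([-a[1],a[0],0])*flip
    p=np.array([c[0],c[1],0])+a*xm; p[2]=7.5
    return p+t*((tcpz-7.5)/t[2])+np.array(off,float),frame(y,t)
E
python3 - <<'E'
from h import *;from kin import *
q0=read_state()['joints']
N=(470,-270)
for nm,X in dict(g=fp(FC,FY,3,xm=15),gu=fp(FC,FY,3,(0,0,110),xm=15),n=fp(N,1.3,3,xm=15),r=fp(N,1.3,30,tcpz=7),ru=fp(N,1.3,30,(0,0,100),tcpz=7)).items():
    print(nm,X[0].round(),[a.round(2) for a in ik(*X,q0,6)])
print(delta(*fp(FC,FY,3,(0,0,120),xm=15)))
E
```

```text
g [ 480. -339.    4.] [array([-0.32,  0.58, -0.34,  0.06, -0.69, -0.82])]
gu [ 480. -339.  114.] [array([-0.32,  0.44, -0.24,  0.05, -0.93, -0.81])]
n [ 474. -256.    4.] [array([-0.16,  0.51, -0.5 ,  0.1 , -0.56, -0.19])]
r [ 479. -237.    7.] [array([-0.  ,  0.54, -0.79,  0.97, -0.63, -1.17])]
ru [ 479. -237.  107.] [array([ 0.06,  0.39, -0.66,  0.7 , -0.83, -0.89])]
([1.38, -68.83, -14.8], [-11.6, 17.9, -13.0])
```

```bash
python3 -m creep '{"translation":[[0,-6,0],[0,-12,0],[0,-18,0],[0,-24,0],[0.5,-30,0],[0.5,-36,0],[1,-42,-1],[1,-48,-3]],"delta_rot":[[0,0,0],[-2,3,-2],[-4,6,-4],[-6,9,-6],[-8,12,-8],[-10,15,-10],[-11.6,17.9,-13],[-11.6,17.9,-13]],"hand":[4,4,4,4,4,4,4,4]}' && python3 -m creep '{"translation":[[0.4,-6,-2],[0.4,-12,-4],[0.4,-18,-8],[0.4,-20.8,-11.8],[0.4,-20.8,-11.8]],"delta_rot":[[0,0,0],[0,0,0],[0,0,0],[0,0,0],[0,0,0]],"hand":[4,4,4,4,4]}'
python3 - <<'E'
from h import *
show();print(delta(*fp(FC,FY,3,xm=15)))
# re-measure marker with both cams
for n in("top","scene"):
    p,d=get_image(n);D=world(n,d)[d>0];a=np.array([np.cos(FY),np.sin(FY),0]);b=np.array([-a[1],a[0],0]);t=D-FC
    k=(D[:,2]>9)&(D[:,2]<22)&(abs(t@b)<20)&(abs(t@a)<80);q=t[k];print(n,k.sum(),np.percentile(q@a,[1,99]).round(1),np.percentile(q@b,[5,50,95]).round(1),np.polyfit(q@a,q@b,1).round(3))
E
```

```text
clock: 13.8
position: [476.7, -131.6, 239.2]
ee_rot: [-0.235, 0.971, -0.007, -0.028]
contact_force: [0.7, -0.0, 0.3]
gripper_width: 40.3
grasp_force: 0.0
clock: 14.42
position: [476.2, -338.6, 116.5]
ee_rot: [-0.233, 0.972, -0.003, -0.032]
contact_force: [-1.2, -1.4, 0.9]
gripper_width: 40.0
grasp_force: 0.0
14.425 [ 476.2 -338.6  116.5] [-0.32  0.44 -0.24  0.05 -0.94 -0.81] 40.0 [-1.2 -1.4  0.9] 0.0
([0.38, -0.0, -11.25], [-0.1, -0.8, 0.3])
top 177 [-76.1  63.3] [-6.6  1.1  7.2] [0.014 0.958]
scene 368 [-76.9  59.5] [-5.7  1.2  8. ] [0.005 1.216]
```

```bash
python3 -m creep '{"translation":[[0.3,0,-4],[0.35,0.05,-8],[0.35,0.05,-11.2],[0.35,0.05,-11.2],[0.35,0.05,-11.2],[0.35,0.05,-11.2],[0.35,0.05,-11.2]],"delta_rot":[[0,-0.8,0],[0,-0.8,0],[0,-0.8,0],[0,-0.8,0],[0,-0.8,0],[0,-0.8,0],[0,-0.8,0]],"hand":[4,4,4,4,1,1,1]}' && python3 -c "
from h import *
show();s=read_state();print(delta(*fp((470,-270),1.3,3,(0,0,120),xm=15)),delta(*fp((470,-270),1.3,3,xm=15)))"
```

```text
clock: 15.4
position: [485.6, -337.6, 13.5]
ee_rot: [-0.236, 0.972, -0.01, -0.018]
contact_force: [-0.2, 3.4, 6.3]
gripper_width: 10.8
grasp_force: 58.2
15.4 [ 485.6 -337.6   13.5] [-0.32  0.57 -0.34  0.06 -0.69 -0.82] 10.8 [-0.2  3.4  6.3] 58.2039512693882
([-1.16, 8.19, 11.05], [-0.2, 1.0, 47.2]) ([-1.16, 8.19, -0.95], [-0.2, 1.0, 47.2])
```

```bash
python3 -m creep '{"translation":[[0,0,1],[0,0,3],[0,0,3]],"delta_rot":[[0,0,0],[0,0,0],[0,0,0]],"hand":[1,1,1]}'
python3 - <<'E'
from h import *
show()
for n in("top","scene"):
    p,d=get_image(n);D=world(n,d)[d>0];a=np.array([np.cos(FY),np.sin(FY),0]);b=np.array([-a[1],a[0],0]);t=D-FC
    for lo,hi in((-80,-60),(-55,-20),(45,64)):
        k=(D[:,2]>6)&(D[:,2]<75)&(abs(t@b)<14)&(t@a>lo)&(t@a<hi);q=D[k];print(n,lo,k.sum(),np.percentile(q[:,2],[20,50,85]).round(1),np.median(t[k]@b).round(1),(t[k]@a).max().round(1))
E
```

```text
clock: 15.78
position: [485.0, -338.0, 43.0]
ee_rot: [-0.235, 0.972, -0.01, -0.018]
contact_force: [0.1, 0.5, -0.8]
gripper_width: 11.1
grasp_force: 56.9
15.775 [ 485. -338.   43.] [-0.32  0.53 -0.31  0.05 -0.75 -0.82] 11.1 [ 0.1  0.5 -0.8] 56.89356191083789
top -80 22 [37.3 40.2 44. ] 0.0 -60.2
top -55 74 [39.8 43.7 46.5] 1.2 -20.6
top 45 35 [41.2 43.6 46.7] 0.1 63.9
scene -80 70 [36.1 38.3 41.1] 1.1 -60.1
scene -55 109 [40.5 41.8 43.2] 2.5 -20.6
scene 45 20 [41.4 42.4 42.8] -0.9 60.1
```

```bash
cat >> h.py <<'E'
def railpose(P,inc=18.5,Y=1.468,xr=8,lift=2,flip=1,xh=19,dep=14.5):
    i=np.radians(inc);m=np.array([np.cos(i)*np.cos(Y),np.cos(i)*np.sin(Y),np.sin(i)]);b=np.array([-np.sin(Y),np.cos(Y),0]);n=np.cross(m,b)
    return np.array(P)+(xh-xr)*m+dep*n+[0,0,lift],frame(flip*b,-n)
E
python3 - <<'E'
from h import *;from kin import *
h=np.array([np.cos(PSI),np.sin(PSI),0]);k=np.array([-h[1],h[0],0])
for n in("top","scene"):
    z=np.load(n+"0.npz");D=world(n,z['d'])[z['d']>0]
    t=D-O;a=t@h;b=t@k
    kk=(a>-70)&(a<20)&(b<-110)&(b>-160)
    for lo,hi in((4,15),(18,34)):
        q=kk&(D[:,2]>lo)&(D[:,2]<hi);print(n,lo,q.sum(),np.percentile(b[q],[2,25,50,75,98]).round(1),np.median(D[q,2]).round(1))
P=O+(-20)*h+(-133)*k;P[2]=26;print(P)
q0=read_state()['joints']
for f in (1,-1):
    for l in(2,90): X=railpose(P,lift=l,flip=f);print(f,l,X[0].round(),[q.round(2) for q in ik(*X,q0,4)],delta(*X))
E
```

```text
top 4 185 [-152.1 -133.  -119.8 -114.9 -110.6] 9.7
top 18 77 [-128.3 -126.2 -124.1 -122.2 -120.3] 25.0
scene 4 229 [-137.7 -134.5 -129.5 -123.7 -117.3] 8.7
scene 18 109 [-128.6 -127.4 -126.  -124.5 -121.4] 23.7
[ 538.93120551 -145.83876549   26.        ]
1 2 [ 540. -140.   45.] [array([-0.16,  0.52, -0.19, -0.41, -0.92,  0.31])] ([5.6, 19.73, 0.42], [18.3, -11.9, 56.3])
1 90 [ 540. -140.  133.] [array([-0.15,  0.41, -0.12, -0.37, -1.09,  0.23])] ([5.6, 19.73, 9.22], [18.3, -11.9, 56.3])
-1 2 [ 540. -140.   45.] [array([-0.16,  0.52, -0.19, -0.41, -0.92, -2.83])] ([5.6, 19.73, 0.42], [11.5, 15.9, -122.2])
-1 90 [ 540. -140.  133.] [array([-0.15,  0.41, -0.12, -0.37, -1.09, -2.91])] ([5.6, 19.73, 9.22], [11.5, 15.9, -122.2])
```

```bash
python3 -m creep '{"translation":[[0,0,5],[0.5,1,9],[2,6,9.2],[3.5,11,9.2],[4.6,16,9.2],[5.7,20.5,9.2],[5.7,20.5,9.2],[5.7,20.5,9.2]],"delta_rot":[[0,0,0],[3.1,-2,9.4],[6.2,-4,18.8],[9.3,-6,28.2],[12.4,-8,37.6],[15.3,-10,47],[18.3,-11.9,56.3],[18.3,-11.9,56.3]],"hand":[1,1,1,1,1,1,1,1]}'
python3 - <<'E'
from h import *
h=np.array([np.cos(PSI),np.sin(PSI),0]);k=np.array([-h[1],h[0],0]);P=O-20*h-125*k;P[2]=26
show();print(P,delta(*railpose(P)))
s=read_state();M=R.from_quat(s['ee_rot']).as_matrix()
for n in("top","scene"):
    p,d=get_image(n);l=(world(n,d)[d>0]-s['position'])@M   # tool frame; marker along +-x
    kk=(abs(l[:,1])<11)&(abs(l[:,0])<130)&(l[:,2]>-12)&(l[:,2]<22)
    for lo,hi in((-90,-50),(-50,-15),(15,60),(60,115)):
        q=l[kk&(l[:,0]>lo)&(l[:,0]<hi)];print(n,lo,len(q),np.median(q,0).round(1) if len(q) else '',q[:,0].min().round() if len(q) else '',q[:,0].max().round() if len(q) else '')
E
```

```text
clock: 16.88
position: [540.6, -132.7, 131.7]
ee_rot: [-0.66, 0.734, 0.108, 0.118]
contact_force: [0.4, -0.4, -0.4]
gripper_width: 11.3
grasp_force: 56.9
16.875 [ 540.6 -132.7  131.7] [-0.14  0.41 -0.13 -0.37 -1.08  0.22] 11.3 [ 0.4 -0.4 -0.4] 56.9295341335237
[ 539.75374931 -137.88116399   26.        ] ([-0.03, 0.06, -8.65], [0.0, -0.2, 0.2])
top -90 0   
top -50 0   
top 15 0   
top 60 19 [89.4  3.4  5.5] 73.0 106.0
scene -90 0   
scene -50 82 [-30.6   8.3  -0.4] -46.0 -15.0
scene 15 146 [37.8  7.9  2.3] 15.0 59.0
scene 60 111 [77.3  5.9  6.8] 60.0 107.0
```

```bash
python3 -m creep '{"translation":[[0,0,-4],[0,0,-7.5],[0,0,-8.4],[0,0,-8.7],[0,0,-8.7],[0,0,-8.7]],"delta_rot":[[0,0,0],[0,0,0],[0,0,0],[0,0,0],[0,0,0],[0,0,0]],"hand":[1,1,1,1,1,1]}' && python3 -m creep '{"translation":[[0,0,0],[0,0,0],[0,0,0],[0,-0.8,2.8],[0,-1.5,5.5],[0,-1.5,8]],"delta_rot":[[0,0,0],[0,0,0],[0,0,0],[0,0,0],[0,0,0],[0,0,0]],"hand":[2.5,3,3,3,3,3]}'
cat > mk.py <<'E'
from h import *
show()
# marker on the rail: fit line & box by depth
from scipy.optimize import least_squares
def box(q,lo,hi):
    c=(np.array(lo)+hi)/2;e=(np.array(hi)-lo)/2;r=abs(q-c)-e
    return np.linalg.norm(np.maximum(r,0),axis=-1)+np.minimum(r.max(-1),0)
def fit(x0,Q):
    def fr(x):
        i=x[4];Y=x[3];m=np.array([np.cos(i)*np.cos(Y),np.cos(i)*np.sin(Y),np.sin(i)]);b=np.array([-np.sin(Y),np.cos(Y),0]);return np.stack([m,b,np.cross(m,b)],1)
    f=lambda x,Q=Q:np.minimum(box((Q-x[:3])@fr(x),[-62.5,-7.5,0],[62.5,7.5,15]),box((Q-x[:3])@fr(x),[-89.5,-4,3.5],[-62.5,4,11.5]))
    for w in(25,14,10):
        K=Q[abs(f(x0,Q))<w]
        r=least_squares(lambda x:f(x,K),x0,loss='soft_l1',f_scale=1);x0=r.x
    return r.x,len(K),np.median(abs(r.fun)),fr(r.x)
if __name__=="__main__":
    Qs=[]
    for n in("top","scene"):
        p,d=get_image(n);D=world(n,d)[d>0]
        D=D[(abs(D[:,0]-540)<60)&(D[:,1]<-60)&(D[:,1]>-290)&(D[:,2]<80)]
        x=np.array([539,-145,26,1.468,.32]);m=np.array([np.cos(.32)*np.cos(1.468),np.cos(.32)*np.sin(1.468),np.sin(.32)])
        t=D-x[:3];a=t@m;D=D[(abs(t-np.outer(a,m)).max(1)<22)&(D[:,2]>12+.2*(D[:,1]+200).clip(0))&~((abs(D[:,2]-10)<3))&~((D[:,2]<30)&(D[:,1]>-150))]
        Qs.append(D)
        xx,k,e,_=fit(x,D);print(n,xx.round(3),k,e)
    xx,k,e,F=fit(x,np.vstack(Qs));print("both",xx.round(3),k,e)
    json.dump(xx.tolist(),open("mk.json","w"))
E
python3 mk.py
```

```text
clock: 17.73
position: [541.5, -132.5, 47.2]
ee_rot: [-0.661, 0.733, 0.107, 0.12]
contact_force: [0.3, 0.5, 0.1]
gripper_width: 11.6
grasp_force: 56.9
clock: 18.48
position: [540.7, -147.8, 126.7]
ee_rot: [-0.661, 0.733, 0.108, 0.119]
contact_force: [-0.6, 0.3, 0.3]
gripper_width: 29.8
grasp_force: 0.0
18.475 [ 540.7 -147.8  126.7] [-0.17  0.42 -0.12 -0.37 -1.08  0.25] 29.8 [-0.6  0.3  0.3] 0.0
top [ 5.390e+02 -1.450e+02  2.600e+01  1.468e+00  3.200e-01] 0 nan
scene [ 5.37429e+02 -1.41931e+02  2.34340e+01  1.46900e+00  3.30000e-01] 426 0.8615712615774336
both [ 5.37429e+02 -1.41931e+02  2.34340e+01  1.46900e+00  3.30000e-01] 426 0.8615712615774336
  return _methods._mean(a, axis=axis, dtype=dtype,
  ret = ret.dtype.type(ret / rcount)
```

```bash
cat >> h.py <<'E'
MK=np.array([538.7,-141.9,23.6,1.469,.33])
def mframe(x=MK):
    i=x[4];Y=x[3];m=np.array([np.cos(i)*np.cos(Y),np.cos(i)*np.sin(Y),np.sin(i)]);b=np.array([-np.sin(Y),np.cos(Y),0]);return np.stack([m,b,np.cross(m,b)],1)
def mpose(gam=30,xm=35,back=17,off=(0,0,0),x=MK):
    F=mframe(x);g=np.radians(gam);t=-F[:,2]*np.cos(g)-F[:,0]*np.sin(g)
    return x[:3]+F@[xm,0,7.5]+back*t+np.array(off,float),frame(F[:,1],t)
E
python3 - <<'E'
from h import *;from kin import *
q0=read_state()['joints']
for z in(70,0):X=mpose(off=(0,0,z));print(X[0].round(1),delta(*X),[q.round(2) for q in ik(*X,q0,3)])
for h in(0,50):X=wpose(97.5,12,off=h*C[:,2],back=17);print(X[0].round(1),[q.round(2) for q in ik(*X,q0,3)])
E
```

```text
[ 541.5 -114.6   95.4] ([-0.1, 3.34, -3.36], [-29.3, 3.3, -0.0]) [array([ 0.18,  0.4 , -0.45,  0.26, -0.79, -0.48])]
[ 541.5 -114.6   25.4] ([-0.1, 3.34, -10.36], [-29.3, 3.3, -0.0]) [array([ 0.17,  0.5 , -0.54,  0.33, -0.61, -0.55])]
[643.1 -22.9  82.2] [array([ 0.25,  0.46, -0.34,  0.13, -0.57, -2.03])]
[609.8 -19.5 119.3] [array([ 0.27,  0.37, -0.38,  0.13, -0.63, -2.04])]
```

```bash
python3 -m creep '{"translation":[[-0.1,1.5,1],[-0.1,3,1],[-0.1,3.4,-1],[-0.1,3.4,-4],[-0.1,3.4,-4]],"delta_rot":[[-9.8,1.1,0],[-19.6,2.2,0],[-29.3,3.3,0],[-29.3,3.3,0],[-29.3,3.3,0]],"hand":[4,4,4,4,4]}'
python3 - <<'E'
from h import *
show();print(delta(*mpose()))
import mk
p,d=get_image("scene");D=world("scene",d)[d>0];D=D[(abs(D[:,0]-540)<60)&(D[:,1]<-60)&(D[:,1]>-290)&(D[:,2]<60)];t=D-MK[:3];F=mframe();l=t@F
D=D[(abs(l[:,0])<95)&(abs(l[:,1])<16)&(l[:,2]>2)&(l[:,2]<24)&~((D[:,2]<30)&(D[:,1]>-150))]
print([a.round(3) if hasattr(a,'round') else a for a in mk.fit(MK,D)[:3]])
E
```

```text
clock: 19.2
position: [537.3, -113.0, 83.2]
ee_rot: [-0.667, 0.739, -0.06, -0.076]
contact_force: [-0.4, -0.0, 0.4]
gripper_width: 40.2
grasp_force: 0.0
19.2 [ 537.3 -113.    83.2] [ 0.18  0.42 -0.47  0.26 -0.77 -0.48] 40.2 [-0.4 -0.   0.4] 0.0
([0.41, -0.16, -5.79], [-0.1, -0.7, 0.1])
19.2 [ 537.3 -113.    83.2] [ 0.18  0.42 -0.47  0.26 -0.77 -0.48] 40.2 [-0.4 -0.   0.4] 0.0
[array([ 5.36945e+02, -1.44472e+02,  2.23520e+01,  1.47500e+00,
        3.37000e-01]), 532, np.float64(0.954)]
```

```bash
python3 -m creep '{"translation":[[0.2,-0.2,-2.5],[0.3,-0.2,-5],[0.3,-0.2,-5.8],[0.3,-0.2,-5.8],[0.3,-0.2,-5.8],[0.3,-0.2,-5.8],[0.3,-0.2,-5.8]],"delta_rot":[[0,0,0],[0,0,0],[0,0,0],[0,0,0],[0,0,0],[0,0,0],[0,0,0]],"hand":[4,4,4,4,1,1,1]}' && python3 -m creep '{"translation":[[0,0,1],[0,0,4],[0,0,8],[0,0,10],[0,0,10]],"delta_rot":[[0,0,0],[0,0,0],[0,0,0],[0,0,0],[0,0,0]],"hand":[1,1,1,1,1]}'
cat > hold.py <<'E'
from h import *;import mk
# where is the held marker in the tool frame
s=read_state();p0=s['position'];M=R.from_quat(s['ee_rot']).as_matrix()
def run(F0,c0):
    # F0: expected marker frame, c0 expected centre-underside
    Qs=[];x0=np.r_[c0,np.arctan2(F0[1,0],F0[0,0]),np.arcsin(F0[2,0])]
    for n in("top","scene"):
        p,d=get_image(n);D=world(n,d)[d>0];l=(D-c0)@F0
        D=D[(l[:,0]>-92)&(l[:,0]<66)&(abs(l[:,1])<11)&(l[:,2]>1)&(l[:,2]<20)&((l[:,0]<10))|((l[:,0]>48)&(l[:,0]<68)&(abs(l[:,1])<9)&(abs(l[:,2]-7)<9))]
        Qs.append(D);x,k,e,_=mk.fit(x0,D);print(n,x.round(3),k,round(float(e),2), "exp",x0.round(3))
    x,k,e,F=mk.fit(x0,np.vstack(Qs));print("both",x.round(3),k,round(float(e),2))
    return x,F
E
python3 - <<'E'
from hold import *
show()
# expected: marker relative to the tool as at grasp (mpose nominal)
Xp,XM=mpose();cl=XM.T@(MK[:3]-Xp);Fl=XM.T@mframe()
x,F=run(M@Fl,p0+M@cl)
json.dump(dict(c=(M.T@(x[:3]-p0)).tolist(),F=(M.T@F).tolist()),open("g2.json","w"))
print(M.T@(x[:3]-p0),cl)
E
```

```text
clock: 20.12
position: [543.6, -115.3, 29.0]
ee_rot: [-0.667, 0.739, -0.063, -0.072]
contact_force: [0.9, -1.0, 3.4]
gripper_width: 13.5
grasp_force: 60.8
clock: 20.75
position: [543.7, -115.0, 129.8]
ee_rot: [-0.666, 0.74, -0.063, -0.071]
contact_force: [-0.6, -0.2, -0.7]
gripper_width: 13.7
grasp_force: 60.4
20.75 [ 543.7 -115.   129.8] [ 0.18  0.36 -0.41  0.24 -0.87 -0.44] 13.7 [-0.6 -0.2 -0.7] 60.401859283447266
20.75 [ 543.7 -115.   129.8] [ 0.18  0.36 -0.41  0.24 -0.87 -0.44] 13.7 [-0.6 -0.2 -0.7] 60.401859283447266
top [ 5.40213e+02 -1.40691e+02  1.25519e+02  1.45900e+00  3.20000e-01] 161 1.1 exp [ 5.40897e+02 -1.42246e+02  1.27937e+02  1.46600e+00  3.33000e-01]
scene [ 5.38479e+02 -1.42639e+02  1.22338e+02  1.45200e+00  3.41000e-01] 208 0.7 exp [ 5.40897e+02 -1.42246e+02  1.27937e+02  1.46600e+00  3.33000e-01]
both [ 5.39237e+02 -1.42769e+02  1.23328e+02  1.45000e+00  3.31000e-01] 369 1.11
[26.36766014  1.59299304 11.65323005] [2.65608891e+01 4.26445104e-14 6.99519053e+00]
```

```bash
cat >> h.py <<'E'
def place(dx,dz,dy=0,off=(0,0,0)):
    g=json.load(open("g2.json"));M=C@np.array(g['F']).T
    return c2w([62.5+dx,dy,dz])-M@np.array(g['c'])+np.array(off,float),M
E
python3 - <<'E'
from h import *;from kin import *
Xp,XM=mpose();g=json.load(open("g2.json"));g['F']=(XM.T@mframe()).tolist();json.dump(g,open("g2.json","w"))
q0=read_state()['joints']
for a in((10,50,0,(0,0,90)),(10,50),(10,12),(2,1)):X=place(*a);print(a,X[0].round(1),delta(*X),[q.round(2) for q in ik(*X,q0,3)])
E
```

```text
(10, 50, 0, (0, 0, 90)) [615.9 -21.7 220.5] ([7.39, 9.36, 9.33], [15.8, -20.1, -88.7]) [array([ 0.26,  0.28, -0.22,  0.1 , -0.87, -1.99])]
(10, 50) [615.9 -21.7 130.5] ([7.39, 9.36, 0.33], [15.8, -20.1, -88.7]) [array([ 0.26,  0.37, -0.35,  0.12, -0.66, -2.03])]
(10, 12) [641.2 -24.3 102.3] ([9.92, 9.1, -2.5], [15.8, -20.1, -88.7]) [array([ 0.25,  0.44, -0.32,  0.12, -0.62, -2.01])]
(2, 1) [642.6 -24.4  88.8] ([10.06, 9.08, -3.85], [15.8, -20.1, -88.7]) [array([ 0.25,  0.46, -0.33,  0.13, -0.59, -2.02])]
```

```bash
python3 -m creep '{"translation":[[0,0,5],[0,0,10],[0,0,13],[1,1,13],[2,3,13],[4,5,13],[6,7,13],[7.4,9.3,13]],"delta_rot":[[1.7,-2.2,-9.6],[3.4,-4.4,-19.2],[5.2,-6.6,-29],[7,-8.8,-39],[8.8,-11,-49],[10.6,-13.3,-59],[12.4,-15.6,-69],[14.2,-18,-79]],"hand":[1,1,1,1,1,1,1,1]}' && python3 -m creep '{"translation":[[0,0,-1],[0,0,-3.7],[0,0,-3.7]],"delta_rot":[[1.6,-2.1,-9.7],[1.6,-2.1,-9.7],[1.6,-2.1,-9.7]],"hand":[1,1,1]}'
python3 - <<'E'
from hold import *
show();print(delta(*place(10,50,0,(0,0,90))))
g=json.load(open("g2.json"))
x,F=run(M@np.array(g['F']),p0+M@np.array(g['c']))
l=C.T@(x[:3]-O);print("centre in cradle",l.round(1),"axis err",(C.T@F[:,0]).round(3),"g2-expected",(C.T@(p0+M@np.array(g['c'])-O)).round(1),(C.T@M@np.array(g['F']))[:,0].round(3))
levang()
E
```

```text
clock: 21.85
position: [616.8, -21.9, 255.6]
ee_rot: [-0.031, 0.996, -0.013, 0.087]
contact_force: [0.0, 0.1, -1.2]
gripper_width: 13.6
grasp_force: 60.3
clock: 22.22
position: [614.5, -22.7, 216.7]
ee_rot: [0.052, 0.994, -0.008, 0.101]
contact_force: [0.2, -1.0, -0.1]
gripper_width: 13.9
grasp_force: 60.4
22.225 [614.5 -22.7 216.7] [ 0.26  0.28 -0.24  0.1  -0.87 -2.  ] 13.9 [ 0.2 -1.  -0.1] 60.41881799697876
22.225 [614.5 -22.7 216.7] [ 0.26  0.28 -0.24  0.1  -0.87 -2.  ] 13.9 [ 0.2 -1.  -0.1] 60.41881799697876
([0.14, 0.1, 0.38], [0.3, -0.4, 0.1])
top [ 5.86698e+02 -2.05460e+01  1.99024e+02 -1.23000e-01  7.35000e-01] 143 1.0 exp [ 5.91275e+02 -1.87140e+01  2.00010e+02 -1.00000e-01  7.26000e-01]
scene [ 5.88804e+02 -1.87750e+01  2.01959e+02 -1.03000e-01  7.34000e-01] 303 0.9 exp [ 5.91275e+02 -1.87140e+01  2.00010e+02 -1.00000e-01  7.26000e-01]
both [ 5.89078e+02 -1.89240e+01  2.01716e+02 -1.01000e-01  7.34000e-01] 446 0.98
centre in cradle [128.7  -1.6 117.8] axis err [1.    0.002 0.001] g2-expected [129.2  -1.2 115.1] [ 1.     0.003 -0.007]
top [(33, 82), (30, 84), (27, 80), (22, 86), (17, 78)]
scene [(81, 82), (79, 84), (75, 86), (63, 88), (53, 80)]
```

Run:
```python
from h import *
c=np.array([128.9,-1.4,116.6])
for t in((72.5,-.5,50),(72.5,-.5,25),(72.5,-.5,14),(71,-.5,7),(70,-.5,3)):print(t,(C@(np.array(t)-c)/10).round(2).tolist())
```

```text
(72.5, -0.5, 50) [0.27, 0.06, -8.72]
(72.5, -0.5, 25) [1.94, -0.11, -10.58]
(72.5, -0.5, 14) [2.67, -0.19, -11.4]
(71, -0.5, 7) [3.02, -0.22, -12.02]
(70, -0.5, 3) [3.22, -0.24, -12.38]
```

```bash
python3 -m creep '{"translation":[[0.1,0.05,-4],[0.25,0.05,-8],[1.9,-0.1,-10.5],[1.9,-0.1,-10.5],[1.9,-0.1,-10.5]],"delta_rot":[[0.2,-0.2,0],[0.2,-0.2,0],[0.2,-0.2,0],[0.2,-0.2,0],[0.2,-0.2,0]],"hand":[1,1,1,1,1]}'
python3 - <<'E'
from hold import *
show()
g=json.load(open("g2.json"))
x,F=run(M@np.array(g['F']),p0+M@np.array(g['c']))
l=C.T@(x[:3]-O);print("centre in cradle",l.round(1),"axis",(C.T@F[:,0]).round(3),"exp",(C.T@(p0+M@np.array(g['c'])-O)).round(1),(C.T@M@np.array(g['F']))[:,0].round(3))
for t in((72,-.5,14),(71,-.5,7),(70,-.5,3)):print(t,(C@(np.array(t)-l)/10).round(2).tolist())
E
```

```text
clock: 23.05
position: [636.5, -23.3, 117.3]
ee_rot: [0.052, 0.993, -0.005, 0.108]
contact_force: [-1.0, 0.4, 0.1]
gripper_width: 13.6
grasp_force: 60.4
23.05 [636.5 -23.3 117.3] [ 0.25  0.41 -0.33  0.12 -0.63 -2.02] 13.6 [-1.   0.4  0.1] 60.383455753326416
23.05 [636.5 -23.3 117.3] [ 0.25  0.41 -0.33  0.12 -0.63 -2.02] 13.6 [-1.   0.4  0.1] 60.383455753326416
top [ 6.12785e+02 -1.75610e+01  1.02460e+02 -3.60000e-02  7.27000e-01] 109 0.99 exp [ 6.13541e+02 -1.92870e+01  1.00292e+02 -1.05000e-01  7.40000e-01]
scene [ 6.10341e+02 -1.92470e+01  1.00679e+02 -1.01000e-01  7.32000e-01] 228 1.04 exp [ 6.13541e+02 -1.92870e+01  1.00292e+02 -1.05000e-01  7.40000e-01]
both [ 6.11203e+02 -1.92140e+01  1.01393e+02 -9.70000e-02  7.33000e-01] 337 1.01
centre in cradle [78.   0.4 28.5] axis [1.    0.004 0.   ] exp [79.   0.6 26.2] [ 1.    -0.002  0.007]
(72, -0.5, 14) [0.52, -0.14, -1.48]
(71, -0.5, 7) [0.91, -0.18, -2.07]
(70, -0.5, 3) [1.1, -0.2, -2.43]
```

```bash
python3 -m creep '{"translation":[[0.3,-0.1,-0.8],[0.55,-0.15,-1.45],[0.9,-0.18,-1.9],[1.2,-0.2,-2.3],[1.2,-0.2,-2.3]],"delta_rot":[[0,0,0],[0,0,0],[0,0,0],[0,0,0],[0,0,0]],"hand":[1,1,1,1,1]}'
cat > chk.py <<'E'
from hold import *
show()
g=json.load(open("g2.json"))
x,F=run(M@np.array(g['F']),p0+M@np.array(g['c']))
l=C.T@(x[:3]-O);print("centre in cradle",l.round(1),"axis",(C.T@F[:,0]).round(3),"exp",(C.T@(p0+M@np.array(g['c'])-O)).round(1),"force in cradle",(C.T@read_state()['contact_force']).round(1))
E
python3 chk.py
```

```text
clock: 23.78
position: [648.4, -25.0, 92.5]
ee_rot: [0.052, 0.993, -0.005, 0.107]
contact_force: [0.9, 1.7, -1.0]
gripper_width: 13.9
grasp_force: 60.8
23.775 [648.4 -25.   92.5] [ 0.24  0.46 -0.32  0.13 -0.59 -2.02] 13.9 [ 0.9  1.7 -1. ] 60.764588713645935
23.775 [648.4 -25.   92.5] [ 0.24  0.46 -0.32  0.13 -0.59 -2.02] 13.9 [ 0.9  1.7 -1. ] 60.764588713645935
top [ 6.07599e+02 -1.93660e+01  6.31900e+01 -1.19000e-01  7.52000e-01] 136 1.4 exp [ 6.25367e+02 -2.09420e+01  7.55050e+01 -1.06000e-01  7.38000e-01]
scene [ 6.18565e+02 -2.14500e+01  7.44230e+01 -1.14000e-01  7.24000e-01] 190 1.07 exp [ 6.25367e+02 -2.09420e+01  7.55050e+01 -1.06000e-01  7.38000e-01]
both [ 6.12127e+02 -2.05710e+01  6.80560e+01 -1.35000e-01  7.43000e-01] 326 1.16
centre in cradle [56.5 -0.9  3. ] axis [ 1.    -0.023  0.01 ] exp [71.3  0.1 -0.3] force in cradle [-0.2  2.7 -0.4]
```

```bash
python3 -m creep '{"translation":[[-0.12,0.05,-0.3],[-0.3,0.08,-0.5],[-0.5,0.12,-0.72],[-0.5,0.12,-0.72],[-0.5,0.12,-0.72]],"delta_rot":[[0,0,0],[0,0,0],[0,0,0],[0,0,0],[0,0,0]],"hand":[1,1,1,1,1]}'
python3 - <<'E'
from h import *
show();s=read_state();M=R.from_quat(s['ee_rot']).as_matrix();g=json.load(open("g2.json"))
print((C.T@(s['position']+M@np.array(g['c'])-O)).round(1),(C.T@s['contact_force']).round(1))
E
```

```text
clock: 24.5
position: [644.1, -24.1, 87.0]
ee_rot: [0.051, 0.993, -0.005, 0.108]
contact_force: [4.0, -0.6, 4.7]
gripper_width: 13.8
grasp_force: 61.3
24.5 [644.1 -24.1  87. ] [ 0.25  0.46 -0.35  0.14 -0.56 -2.03] 13.8 [ 4.  -0.6  4.7] 61.294201612472534
[64.4  0.5 -1.6] [ 6.1 -0.2  0.8]
```

```bash
python3 -m creep '{"translation":[[0.08,0,-0.12],[0.1,0,-0.15],[0.1,0,-0.15],[0.1,0,-0.15],[0.1,0,-0.15],[-0.5,0.05,2.5],[-1.5,0.1,7],[-1.5,0.1,11]],"delta_rot":[[0,0,0],[0,0,0],[0,0,0],[0,0,0],[0,0,0],[0,0,0],[0,0,0],[0,0,0]],"hand":[1,1,3,3,3,3,3,3]}'
cat > seat.py <<'E'
from h import *;from scipy.optimize import least_squares
def box(q,lo,hi):
    c=(np.array(lo)+hi)/2;e=(np.array(hi)-lo)/2;r=abs(q-c)-e
    return np.linalg.norm(np.maximum(r,0),axis=-1)+np.minimum(r.max(-1),0)
def seat(live=True):
    for n in("top","scene"):
        if live:p,d=get_image(n)
        else:z=np.load(n+"0.npz");d=z['d']
        l=((world(n,d)[d>0]-O)@C);l=l[(l[:,0]>70)&(l[:,0]<140)&(abs(l[:,1])<14)&(l[:,2]>3)&(l[:,2]<28)]
        def f(x):
            q=l-[x[0],x[1],x[2]];q=np.stack([q[:,0]-x[3]*q[:,1]*-1,q[:,1]-x[3]*q[:,0],q[:,2]-x[4]*q[:,0]],1);return box(q,[0,-7.5,0],[125,7.5,15])
        r=least_squares(f,[0,0,0,0,0],loss='soft_l1',f_scale=1);print(n,len(l),r.x.round(3),np.median(abs(r.fun)).round(2))
if __name__=="__main__":
    print("worn at start");seat(False);print("now");show();seat();levang()
E
python3 seat.py
```

```text
clock: 25.5
position: [626.5, -23.3, 196.4]
ee_rot: [0.052, 0.993, -0.005, 0.106]
contact_force: [1.5, 0.1, 0.2]
gripper_width: 29.8
grasp_force: 0.0
worn at start
top 98 [ 1.401 -0.168  1.463 -0.006 -0.015] 1.31
scene 160 [-2.777  2.542 -0.832 -0.02   0.01 ] 1.01
now
25.5 [626.5 -23.3 196.4] [ 0.26  0.32 -0.24  0.1  -0.82 -1.99] 29.8 [1.5 0.1 0.2] 0.0
top 24 [-6.924 -1.747 13.049  0.031 -0.153] 1.6
scene 154 [-2.117 -0.425  2.436  0.005 -0.028] 1.02
top [(28, 82), (26, 84), (25, 80), (17, 86), (15, 78)]
scene [(77, 84), (77, 82), (72, 86), (65, 88), (55, 80)]
```

Run:
```python
from h import *;from kin import *
q0=read_state()['joints'];th=np.radians
A=levpose(th(83),-50,100,17);q=ik(*A,[.71,.37,-.89,1.13,-1.19,-2.12])[0];print(A[0].round(1),delta(*A),q.round(2))
B=levpose(th(83),-50,0,17);print(B[0].round(1),delta(*B,ref=A))
for t in range(73,-8,-10):
    X=levpose(th(t),-50,0,17);q=ik(*X,q)[0];print(t,delta(*X,ref=B)[0],q.round(2))
```

```text
[506.9  29.6 153.4] ([-12.04, 5.27, -4.27], [-69.4, 23.2, 55.6]) [ 0.72  0.44 -0.9   1.15 -1.16 -2.19]
[541.8 -51.1 105.7] ([3.49, -8.06, -4.78], [0.0, 0.0, 0.0])
73 [0.2, 1.28, -0.08] [ 0.46  0.52 -0.95  1.47 -1.08 -2.32]
63 [0.55, 2.51, -0.32] [ 0.49  0.53 -0.93  1.43 -1.08 -2.31]
53 [1.04, 3.65, -0.73] [ 0.51  0.55 -0.91  1.41 -1.09 -2.31]
43 [1.64, 4.66, -1.28] [ 0.53  0.57 -0.89  1.39 -1.09 -2.31]
33 [2.34, 5.52, -1.96] [ 0.54  0.59 -0.87  1.38 -1.09 -2.31]
23 [3.13, 6.19, -2.75] [ 0.54  0.61 -0.85  1.38 -1.09 -2.31]
13 [3.97, 6.67, -3.62] [ 0.54  0.63 -0.83  1.38 -1.09 -2.32]
3 [4.84, 6.92, -4.55] [ 0.53  0.66 -0.81  1.39 -1.09 -2.32]
-7 [5.71, 6.95, -5.51] [ 0.52  0.68 -0.79  1.41 -1.09 -2.33]
```

```bash
python3 -m creep '{"translation":[[-1,0.5,3],[-3,1,5],[-6,2,5],[-9,4,4],[-12,5.3,3],[-12,5.3,2],[-12,5.3,1],[-12,5.3,-1]],"delta_rot":[[-7.7,2.6,6.2],[-15.4,5.2,12.4],[-23.1,7.8,18.6],[-30.8,10.4,24.8],[-38.5,13,31],[-46.2,15.5,37],[-54,18,43.2],[-61.7,20.6,49.4]],"hand":[4,4,4,4,4,4,4,4]}'
python3 - <<'E'
from h import *
show();print(delta(*levpose(np.radians(83),-50,100,17)))
import seat;seat.seat();levang()
E
```

```text
clock: 26.7
position: [507.4, 30.2, 184.6]
ee_rot: [-0.409, 0.785, -0.462, -0.056]
contact_force: [0.2, 0.4, -0.6]
gripper_width: 39.9
grasp_force: 0.0
26.7 [507.4  30.2 184.6] [ 0.73  0.36 -0.81  1.   -1.15 -2.13] 39.9 [ 0.2  0.4 -0.6] 0.0
([-0.05, -0.06, -3.11], [-7.4, 2.4, 5.9])
top 99 [ 1.517 -4.918  3.435  0.047 -0.043] 1.39
scene 158 [-3.28   0.594  1.924 -0.007 -0.024] 1.11
top [(30, 82), (28, 84), (27, 80), (19, 86), (17, 78)]
scene [(75, 84), (73, 82), (70, 86), (61, 88), (43, 80)]
```

```bash
python3 -m creep '{"translation":[[0,0,-1.5],[0,0,-3.1],[0.9,-2,-4.3],[1.75,-4,-5.5],[2.6,-6,-6.7],[3.45,-8.1,-7.9],[3.45,-8.1,-7.9],[3.45,-8.1,-7.9]],"delta_rot":[[-7.4,2.4,5.9],[-7.4,2.4,5.9],[-7.4,2.4,5.9],[-7.4,2.4,5.9],[-7.4,2.4,5.9],[-7.4,2.4,5.9],[-7.4,2.4,5.9],[-7.4,2.4,5.9]],"hand":[4,4,4,4,4,4,4,4]}' && python3 -m creep '{"translation":[[0,0,0],[0,0,0],[0,0,0]],"delta_rot":[[0,0,0],[0,0,0],[0,0,0]],"hand":[0.8,0.8,0.8]}'
python3 - <<'E'
from h import *
show();print(delta(*levpose(np.radians(83),-50,0,17)))
E
```

```text
clock: 27.9
position: [543.0, -51.0, 107.9]
ee_rot: [-0.451, 0.733, -0.504, -0.073]
contact_force: [-0.2, 0.4, 0.1]
gripper_width: 39.8
grasp_force: 0.0
clock: 28.28
position: [542.0, -50.5, 107.0]
ee_rot: [-0.453, 0.732, -0.504, -0.074]
contact_force: [-5.7, 3.4, 3.0]
gripper_width: 10.8
grasp_force: 58.8
28.275 [542.  -50.5 107. ] [ 0.43  0.51 -0.96  1.49 -1.07 -2.33] 10.8 [-5.7  3.4  3. ] 58.8372266292572
([-0.02, -0.06, -0.13], [-0.3, 0.2, 0.1])
```

Gripped. Now the reverse arc.

```bash
python3 -m creep '{"translation":[[0.2,1.28,-0.1],[0.55,2.5,-0.35],[1.04,3.65,-0.75],[1.64,4.65,-1.3],[2.34,5.5,-2],[3.13,6.2,-2.8],[3.97,6.65,-3.7],[4.5,6.85,-4.3]],"delta_rot":[[0,0,0],[0,0,0],[0,0,0],[0,0,0],[0,0,0],[0,0,0],[0,0,0],[0,0,0]],"hand":[0.8,0.8,0.8,0.8,0.8,0.8,0.8,0.8]}'
python3 - <<'E'
from h import *
show();print(delta(*levpose(np.radians(5),-50,0,17)),delta(*levpose(np.radians(-2),-50,0,17)));levang()
E
```

```text
clock: 29.28
position: [587.9, 17.8, 65.1]
ee_rot: [-0.452, 0.731, -0.506, -0.074]
contact_force: [-4.0, 4.2, 6.5]
gripper_width: 10.3
grasp_force: 58.3
29.275 [587.9  17.8  65.1] [ 0.55  0.66 -0.8   1.37 -1.09 -2.32] 10.3 [-4.   4.2  6.5] 58.30035388469696
([0.05, 0.0, -0.31], [-0.1, 0.3, 0.2]) ([0.66, 0.08, -0.98], [-0.1, 0.3, 0.2])
top [(58, 22), (56, 20), (52, 24), (50, 18), (32, 26)]
scene [(100, 20), (92, 22), (91, 18), (71, 24), (68, 16)]
```

```bash
python3 -m creep '{"translation":[[0.35,0.05,-0.5],[0.7,0.1,-1],[1,0.1,-1.3],[1,0.1,-1.3]],"delta_rot":[[0,0,0],[0,0,0],[0,0,0],[0,0,0]],"hand":[0.8,0.8,0.8,0.8]}'
python3 - <<'E'
from h import *
show();print(delta(*levpose(np.radians(-2),-50,0,17)),(C.T@read_state()['contact_force']).round(1));levang()
E
```

```text
clock: 29.88
position: [599.5, 20.6, 52.5]
ee_rot: [-0.452, 0.731, -0.505, -0.071]
contact_force: [0.6, 6.4, 5.3]
gripper_width: 10.4
grasp_force: 59.8
29.875 [599.5  20.6  52.5] [ 0.53  0.68 -0.78  1.39 -1.09 -2.33] 10.4 [0.6 6.4 5.3] 59.75847601890564
([-0.49, -0.21, 0.28], [-0.3, 0.4, 0.0]) [3.6 6.4 4. ]
top [(64, 10), (64, 8), (55, 6), (50, 12), (38, 4)]
scene [(86, 10), (84, 8), (76, 12), (76, 6), (58, 14)]
```

```bash
python3 -m creep '{"translation":[[0.3,0,-0.35],[0.6,-0.05,-0.7],[0.9,-0.08,-1],[0.9,-0.08,-1]],"delta_rot":[[0,0,0],[0,0,0],[0,0,0],[0,0,0]],"hand":[0.8,0.8,0.8,0.8]}'
python3 - <<'E'
from h import *
show();print((C.T@read_state()['contact_force']).round(1));levang()
z=np.load("scene0.npz")
E
```

```text
clock: 30.48
position: [607.2, 19.7, 44.1]
ee_rot: [-0.452, 0.73, -0.507, -0.072]
contact_force: [-10.8, 11.6, 14.8]
gripper_width: 10.0
grasp_force: 63.2
30.475 [607.2  19.7  44.1] [ 0.52  0.71 -0.77  1.41 -1.09 -2.34] 10.0 [-10.8  11.6  14.8] 63.15549373626709
[ 1.1 10.4 19. ]
top [(64, 0), (62, 2), (56, 4), (52, -2), (41, 6)]
scene [(76, 0), (75, 2), (68, 4), (62, -2), (53, 6)]
```

```bash
python3 -m creep '{"translation":[[-0.1,0,0.1],[-0.1,0,0.1],[-0.1,0,0.1],[-1.5,3.2,2],[-2.9,6.4,3.9],[-4.3,9.6,5.8],[-6,12,12],[-8,14,16]],"delta_rot":[[0,0,0],[0,0,0],[0,0,0],[0,0,0],[0,0,0],[0,0,0],[0,0,0],[0,0,0]],"hand":[0.8,4,4,4,4,4,4,4]}'
cat > fin.py <<'E'
from h import *
import seat
def prec(load):
    for n in("top","scene"):
        d=np.load(n+"0.npz")['d'] if load else get_image(n)[1]
        l=((world(n,d)-O)@C)[d>0]-[32,-25,12]
        q=l[(abs(l[:,0])<5)&(l[:,1]>46)&(l[:,1]<84)&(l[:,2]>0)&(l[:,2]<30)]
        q=q[q[:,2]>np.median(q[:,2])-4];print(n,len(q),"handle top z at 65:",np.polyval(np.polyfit(q[:,1]-65,q[:,2],1),0).round(2),"slope",np.polyfit(q[:,1],q[:,2],1)[0].round(3))
print("start");prec(True);print("now");prec(False);show();seat.seat()
E
python3 fin.py
```

```text
clock: 31.58
position: [525.6, 158.2, 201.5]
ee_rot: [-0.452, 0.732, -0.504, -0.075]
contact_force: [1.5, -0.1, 0.0]
gripper_width: 40.2
grasp_force: 0.0
start
top 38 handle top z at 65: 11.96 slope -0.014
scene 50 handle top z at 65: 13.03 slope 0.017
now
top 35 handle top z at 65: 12.26 slope 0.023
scene 48 handle top z at 65: 13.6 slope 0.022
31.675 [526.7 161.2 204.2] [ 0.93  0.48 -0.59  0.9  -1.35 -2.01] 39.8 [-0.5 -0.2  0.4] 0.0
top 98 [ 0.98  -3.794 -0.444  0.036  0.004] 0.98
scene 164 [-1.925 -1.457  3.203  0.017 -0.028] 1.03
```

Run:
```python
from h import *
p,d=get_image("scene");cv2.imwrite("pics/f.png",cv2.resize(p[170:350,150:450],(800,480),interpolation=cv2.INTER_CUBIC)[:,:,::-1])
```

```text
(no output)
```

View pics/f.png

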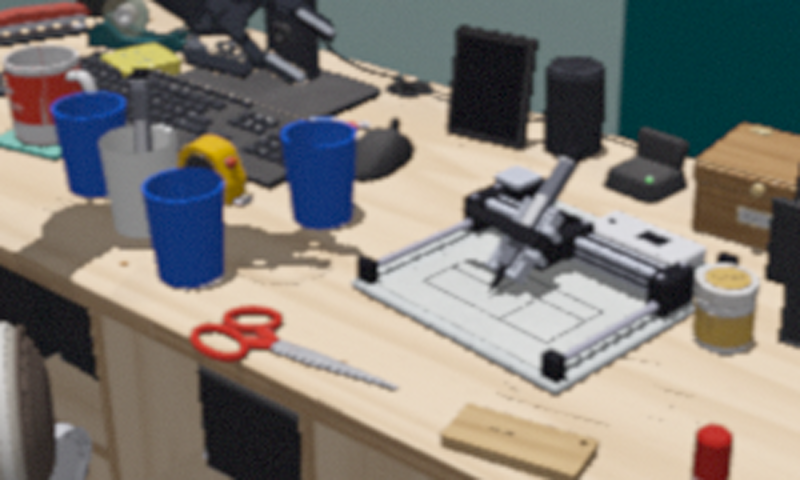

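The picture shows the fresh marker in the cradle, nib at (495,290) and back end at (567,165), with the lever shut across it. The worn marker stands in the pale cup at (140,100), and the paint pot, glue stick and tape measure are undisturbed. I'm handing it in.

```bash
python3 -c "
from bench import *
print(job_done())"
```

```text
the job is handed in; nothing more can be done
None
```

I handed the job in after about 32 s of robot time, with no verdict returned: by the final pictures and depth checks, the worn marker stands nib down in the pale cup and the fresh one lies against the stop with the lever shut (about 0.02 rad, limit 0.07), though turned about 0.04 rad relative to how the worn one lay (limit 0.07).

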